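Pack the lunch box in two layers

ROBOT

A 6-joint arm with a two-finger parallel gripper is mounted at the origin on a cart in front of the work surface, level with it; the furniture and walls round the work are solid. World frame = base frame: x ahead of the robot, y to its left, z up, the work surface at z = 0. Lengths are in mm, angles in rad, forces in N, time in s.
With the tool pointing down it reaches from about 300 to 775 mm from the base axis. Payload 14.6 kg.
Tool frame: the origin (TCP) lies at the centre of the arm's flange, where the gripper is bolted on; the fingertips stand 199 mm ahead of it and the grasp point (between the pads) lies 180 mm ahead of it; z points along the fingers, y is the line along which they close (so a half turn about z gives the same grasp; the last joint's range is limited). The gripper opens to 94 mm and grips with 3 to 60 N. Pads are 16 mm wide; open, the fingers measure 119 mm over their backs; the gripper's body (75 mm by 177 mm) begins 78 mm behind the grasp point.
Start: joints at [-0.067, 0.3, 1.521, -0, 1.321, -0.067], TCP at [549.992, -0.002, 404.646] pointing down, gripper open.
Joint ranges: [-3.03, 3.03], [-0.79, 2.21], [0.23, 2.52], [-1.04, 4.18], [0, 3.07], [-2.55, 2.55]. Speed limits (rad/s): [2.22, 2.22, 2.57, 3.14, 3.14, 3.14].

INTERFACE

Orientations are given as [roll, pitch, yaw] about the fixed x, y, z axes, in that order (R = Rz(yaw) Ry(pitch) Rx(roll)).
In Python, from cell import manip, optics, workorder gives the robot as it stands.
- The arm moves only by the tool step_arm, never from a script. Its argument "increments" is a list that holds one entry, the list of rows, each a list of 7 numbers: the turn, a rotation vector about the tool's x, y, z as a fraction of full scale, then the shift along the tool's x, y, z as a fraction of full scale, then the closure, from -1 (fully open) to 1 (shut). In form: [[[wx, wy, wz, tx, ty, tz, fingers], ...]]. A call has 1 to 5 rows; each row shifts and turns the commanded pose from where the row before left it, along the tool's axes as they then stand; what a row does not reach is not made up. Full scale, the value 1, is 40 mm for a shift and 45 degrees for a turn. A row lasts 1/10 s, in which the tool goes at most 50 mm and 8.59 degrees, less where a joint would pass 70% of its speed; a pose out of reach is approached as far as the arm can. A call with a number of a shift or a turn outside -1 to 1 is refused whole. A call with a gripper value outside its range is refused whole. The fingers move at their own pace and stop on an object; "newtons" is the grip in N (left out, the last holds). Time passes only in rows, so rows that do not move let the fingers close. It gives the time, the measured TCP pose, the force, the opening and the grip force at its end, in the units of the state.
- manip.read_state(): the state, without advancing time (a new reading comes with each control period).
- optics.camera(name): name is "scene" or "top" or "wrist"; returns a dict with "frame" (420x560x3 uint8, red, green, blue), "range_z" (420x560 float32, mm along the optical axis (not along the pixel's ray), 0 where there is no reading), "mtx" (3x3 intrinsics, pixels), "cam_to_world" (4x4, takes a point from camera to world coordinates). Camera axes: x right, y down, z forward; pixel columns grow to the right and rows downward; lengths in mm; the calibration is good to about 2 mm. A picture is of the moment at which its call begins.
- workorder.sign_off(): hands the job in; it is judged then, once.
The state is a dict: "clock": time; "joints": joint angles; "qd": joint speeds; "effort": joint torques, N m; "eef_pos": TCP position; "eef_rot": TCP orientation; "wrist_force": force on the tool from outside, world axes, zero at the start; "moment": the same for the moment, N m; "finger_gap": finger opening in mm; "finger_force": force on a finger pad.
Only numpy, scipy, OpenCV 4.12 (cv2) and the standard library are available. Lean on these libraries where they do the work, as an engineer would, in place of code of your own. Each camera call takes 0.05 s, during which the arm holds its last target. There are 200 camera calls.

TASK

Pack the lunch box in two layers: take every tub off the turntable and put it on the bottom of the box, then lay the divider plate level on the box's two inner ledges above the tubs, then put every snack carton, lying down, and every chocolate from the sweet tray on top of the divider, side by side and not stacked. Leave the garlic and the teaspoon where they are.

Things in the scene. Friction and masses are not known exactly. Their poses are not given: they have to be found in the camera images.
- lunch_floor (a point): Centre of the inner floor of the open aluminium lunch box, which does not move. Outside 170 (x) x 230 (y) x 66 mm high; walls and floor 4 mm thick, so inside 162 x 222 mm, floor 4 mm above the worktop. z up. Along each short end inside (y = 97 to 111 mm, both signs) runs a ledge, its top 38 mm above this floor.
- divider_grip (a point): Centre of the grip of the loose divider, white with grey rim and grip: plate 154 (x) x 214 (y) x 3 mm, on whose middle stands a grip 40 mm long (x), 10 thick (y), 30 high. The point is 15 mm above the plate's upper face. Starts flat on the worktop, z up; 130 g. Lying on the ledges (4 mm play each side, plate y along box y, either way round) the point is 56 mm above the inner floor.
- susan_top (a point): Centre of the top of a round wooden turntable, 160 mm across, top 28 mm above the worktop. Its foot is fixed; the platter turns almost without friction, with what stands on it. The microwave (front at x = 0.56 m, right side at y = 0.16 m, 270 mm high) stands left of it and behind the lunch box: its corner is in the straight way between the two, so go round in front.
- tub1_mid (a point): Centre (half-way up) of a square pale tub with a grey lid, 36 x 36 x 32 mm high (z), vertical flat sides with rounded edges, about 70 g; starts standing on the turntable, about 48 mm from its axis. The three tubs are alike; one may be absent.
- tub2_mid (a point): Centre (half-way up) of a square pale tub with a grey lid, 36 x 36 x 32 mm high (z), vertical flat sides with rounded edges, about 70 g; starts standing on the turntable, about 48 mm from its axis. The three tubs are alike; one may be absent.
- tub3_mid (a point): Centre (half-way up) of a square pale tub with a grey lid, 36 x 36 x 32 mm high (z), vertical flat sides with rounded edges, about 70 g; starts standing on the turntable, about 48 mm from its axis. The three tubs are alike; one may be absent.
- carton1_mid (a point): Centre of a small closed cardboard snack carton, 46 (its x) x 32 (its y) x 18 mm (its z, upright at the start), about 40 g, lying on the worktop. There are one or two of them.
- carton2_mid (a point): Centre of a small closed cardboard snack carton, 46 (its x) x 32 (its y) x 18 mm (its z, upright at the start), about 40 g, lying on the worktop. There are one or two of them.
- sweet1_mid (a point): Centre of a square chocolate, rigid, 22 x 22 (x, y) x 20 mm high (z), 20 g. It starts in a pocket of the white sweet tray and stands out 12 mm above the tray's top. Two or three of the four are present.
- sweet2_mid (a point): Centre of a square chocolate, rigid, 22 x 22 (x, y) x 20 mm high (z), 20 g. It starts in a pocket of the white sweet tray and stands out 12 mm above the tray's top. Two or three of the four are present.
- sweet3_mid (a point): Centre of a square chocolate, rigid, 22 x 22 (x, y) x 20 mm high (z), 20 g. It starts in a pocket of the white sweet tray and stands out 12 mm above the tray's top. Two or three of the four are present.
- sweet4_mid (a point): Centre of a square chocolate, rigid, 22 x 22 (x, y) x 20 mm high (z), 20 g. It starts in a pocket of the white sweet tray and stands out 12 mm above the tray's top. Two or three of the four are present.
- tray_top (a point): Centre of the top face of the white sweet tray, 48 (x) x 184 (y) x 12 mm, which does not move. It has a row of 4 square pockets, 26 x 26 mm and 8 mm deep, at -72, -24, 24 and 72 mm along its y; some are empty.
- garlic: A garlic bulb, 52 mm, standing at the back of the worktop beyond the turntable; not part of the job. Origin at its underside.
- teaspoon: A teaspoon, 133 mm long, lying on the worktop behind the turntable; not part of the job. Origin at its underside.

How it is judged:
By the outcome, as a careful person would: the job done as asked, in the order asked, and still so for the second after the job is handed in, with the robot touching nothing.
Of tub1, tub2, tub3 only 2 to 3 are there at a start; the rules pass over those that are not, and their reading is None.
Of carton1, carton2 only 1 to 2 are there at a start; the rules pass over those that are not, and their reading is None.
Of sweet1, sweet2, sweet3, sweet4 only 2 to 3 are there at a start; the rules pass over those that are not, and their reading is None.
At some moment in a run one of carton1, divider may be knocked a few centimetres aside while the robot is not near it.
Once in a run the grip may slacken for a moment while it holds something.
It also fails if it takes over 210 s, if anything falls off the work surface, if the arm or the gripper's body presses on something with over 40 N, if the wrist force passes 120 N, or if a joint passes its speed limit or range.

## Working session

There is one attempt and no reset: what is moved stays moved. The work goes in short steps, Python scripts to look and compute and a tool call to move; the robot and the scene stay as the last step left them, time stands still between calls to the robot, and variables do not carry over. Pictures are saved under pics/ and viewed, at most 14 in all, crops included, and the job is handed in when it is done.

Besides the shell and the picture viewer there is one more tool, called after "Emit:" as name(argument=value, ...) on one line, values as JSON. step_arm: Moves the arm, as the interface text tells. Its arguments: {"type":"object","properties":{"increments":{"type":"array","items":{"type":"array","items":{"type":"array","items":{"type":"number"}}}},"newtons":{"type":"number"}},"required":["increments"]}

```bash
mkdir -p pics
cat > h.py <<'E'
import numpy as np, cv2
from cell import manip, optics, workorder
def snap(name,tag):
    c=optics.camera(name); np.savez(f'pics/{tag}.npz',**c)
    cv2.imwrite(f'pics/{tag}.png',cv2.cvtColor(c['frame'],cv2.COLOR_RGB2BGR)); return c
def load(tag): return dict(np.load(f'pics/{tag}.npz'))
def world(c):
    z=c['range_z'].astype(float); v,u=np.indices(z.shape); K=c['mtx']
    P=np.stack([(u-K[0,2])/K[0,0]*z,(v-K[1,2])/K[1,1]*z,z],-1); T=c['cam_to_world']
    W=P@T[:3,:3].T+T[:3,3]; W[z==0]=np.nan; return W
def crop(tag,x0,y0,x1,y1,k,out):
    im=cv2.imread(f'pics/{tag}.png')[y0:y1,x0:x1]; cv2.imwrite(f'pics/{out}.png',cv2.resize(im,None,fx=k,fy=k,interpolation=cv2.INTER_CUBIC))
E
python3 - <<'E'
from h import *
s=manip.read_state(); print(s)
for n in('top','scene'):
    c=snap(n,n+'0'); print(n,c['mtx'].tolist(),np.round(c['cam_to_world'],3).tolist())
a=cv2.imread('pics/top0.png');
E
ls
```

```text
{'clock': 0.0, 'joints': array([-6.65870238e-02,  3.00453264e-01,  1.52157969e+00,  9.11497378e-06,
        1.32070185e+00, -6.66187290e-02]), 'qd': array([-2.09850178e-03, -1.22197794e-03,  5.31113723e-05, -1.79246738e-04,
        3.00536553e-03,  1.62685850e-03]), 'effort': array([-1.53750298e-03, -5.31805658e+01, -3.52735734e+01,  7.07558286e-02,
        2.43994006e-02, -4.79655944e-05]), 'eef_pos': array([5.49964257e+02, 7.21930991e-03, 4.04096574e+02]), 'eef_rot': array([-3.14045362e+00, -8.48416927e-05,  1.57082572e+00]), 'wrist_force': array([-0.34362147,  0.219863  ,  0.76608446]), 'moment': array([0.00047366, 0.00072413, 0.01800639]), 'finger_force': 0.0, 'finger_gap': 93.82768366716633}
top [[470.2225061046404, 0.0, 279.72497806798503], [0.0, 470.2225061046404, 199.3927876323212], [0.0, 0.0, 1.0]] [[0.028, -0.998, 0.049, 518.627], [-1.0, -0.028, -0.002, -14.694], [0.003, -0.049, -0.999, 1504.495], [0.0, 0.0, 0.0, 1.0]]
scene [[497.93396735066045, 0.0, 274.70492196746915], [0.0, 497.93396735066045, 205.4251921632394], [0.0, 0.0, 1.0]] [[0.867, -0.219, 0.447, 52.714], [-0.497, -0.341, 0.798, -955.198], [-0.022, -0.914, -0.404, 523.757], [0.0, 0.0, 0.0, 1.0]]
h.py
pics
```

View pics/top0.png

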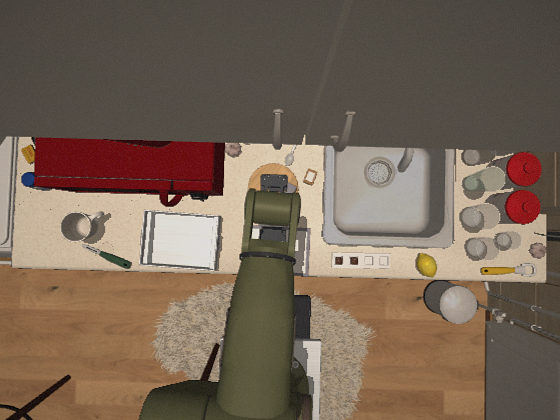

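View pics/scene0.png

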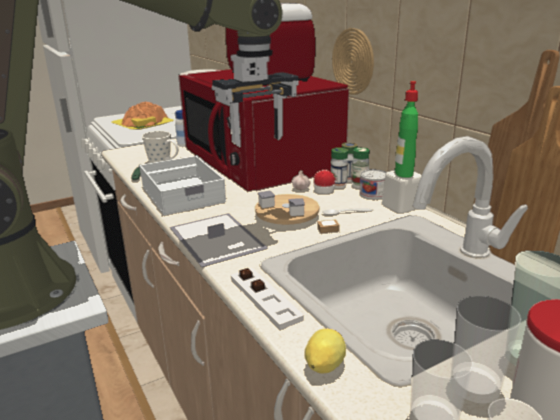

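```bash
cat >> h.py <<'E'
def blobs(c,lo,hi,box,minpix=30,show=True):
    "connected components of points with height lo..hi in box (x0,x1,y0,y1); rect in world xy"
    W=world(c); m=(W[...,2]>lo)&(W[...,2]<hi)&(W[...,0]>box[0])&(W[...,0]<box[1])&(W[...,1]>box[2])&(W[...,1]<box[3])
    n,L,st,_=cv2.connectedComponentsWithStats(m.astype(np.uint8)); out=[]
    for i in range(1,n):
        if st[i,4]<minpix: continue
        p=W[L==i]; r=cv2.minAreaRect(p[:,:2].astype(np.float32))
        col=c['frame'][L==i].mean(0)
        print('px',st[i].tolist(),'rect',np.round(r[0],1),np.round(r[1],1),round(r[2],1),'z',np.round(np.percentile(p[:,2],[5,50,95]),1),'col',np.round(col))
        out.append((r,p))
    return out
E
python3 - <<'E'
from h import *
c=load('top0'); W=world(c)
print('table z',np.nanmedian(W[245:260,100:130,2]), W[200,105], W[150:160,320:322,2].mean())
print('box');blobs(c,45,90,(300,620,100,420))
print('floor');blobs(c,-3,12,(350,560,140,400),300)
print('tray');blobs(c,7,40,(250,480,-420,-80),20)
print('carton');blobs(c,9,30,(450,700,-160,-60),10)
c=snap('wrist','wrist0'); print(np.round(c['cam_to_world'],3).tolist())
a=load('scene0')
print('scene box');blobs(a,55,90,(300,620,100,420))
print('tubs');blobs(a,33,80,(450,720,-150,150),20)
print('carton');blobs(a,8,26,(450,720,-200,-60),20)
print('tray');blobs(a,7,40,(250,480,-420,-80),20)
E
```

```text
table z 1.9191626583580046 [575.22597516 540.77499204   2.21373879] 0.6252860422309823
box
px [168, 194, 22, 11, 95] rect [582.1 293.9] [32.3 67.1] 1.8 z [51.1 65.7 86.1] col [77. 28. 28.]
px [139, 210, 80, 61, 583] rect [457.3 288.5] [236.8 170. ] 87.2 z [46.4 63.4 69.9] col [161. 155. 149.]
floor
px [149, 206, 82, 68, 900] rect [456.3 269.9] [259.7 207.3] 90.0 z [-2.6  0.9  6. ] col [200. 181. 156.]
px [147, 212, 67, 56, 3119] rect [457.4 296.3] [198.4 162.6] 87.2 z [-0.7  4.4  9.4] col [211. 208. 201.]
tray
px [332, 253, 59, 17, 711] rect [ 406.  -279.5] [ 50.9 184.7] 0.6 z [ 8.1 13.  24.9] col [194. 181. 168.]
carton
px [303, 168, 14, 17, 147] rect [ 667.8 -110.2] [32.  45.8] 70.0 z [12.4 18.1 25. ] col [182. 157. 130.]
px [294, 175, 4, 18, 36] rect [643.2 -65.5] [54.2  9.7] 1.5 z [22.7 26.7 29.3] col [162. 126.  86.]
[[1.0, -0.001, -0.001, 550.743], [-0.001, -0.959, -0.282, 81.141], [-0.001, 0.282, -0.959, 383.144], [0.0, 0.0, 0.0, 1.0]]
scene box
px [210, 146, 45, 33, 477] rect [585.5 286.8] [ 48.6 258.2] 4.7 z [56.8 72.9 88.7] col [70. 22. 26.]
px [139, 156, 86, 39, 704] rect [455.1 289.9] [244.  171.3] 87.3 z [55.7 61.2 65.9] col [159. 158. 153.]
tubs
px [257, 190, 18, 17, 241] rect [584.3  37.9] [40.2 35.3] 80.5 z [34.4 50.9 60.6] col [146. 140. 135.]
px [288, 198, 17, 17, 237] rect [620.5 -44.2] [38.5 36.1] 64.2 z [34.9 53.  60.7] col [141. 135. 130.]
carton
px [286, 213, 31, 12, 127] rect [623.5 -67.1] [13.8 84.7] 89.8 z [15.  21.  25.5] col [137. 114.  87.]
px [317, 220, 23, 11, 204] rect [ 665.  -110.7] [39.4 45.6] 73.0 z [ 9.  17.  19.3] col [175. 155. 132.]
tray
px [230, 268, 74, 59, 1515] rect [ 405.5 -277. ] [ 50.  187.4] 1.1 z [ 8.4 11.9 23.5] col [190. 183. 174.]
```

View pics/wrist0.png

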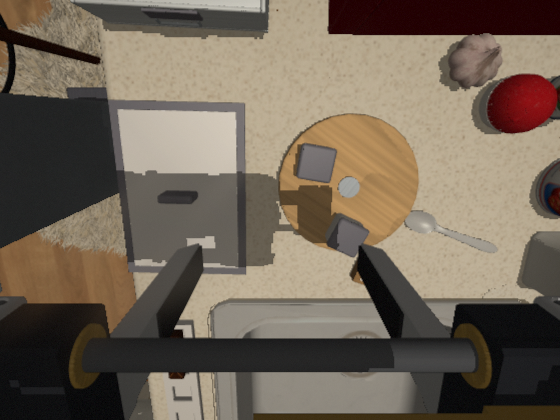

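Run:
```python
from h import *
c=load('wrist0'); W=world(c)
print('tubs');b=blobs(c,54,66,(480,720,-120,120),50)
print('susan');blobs(c,22,34,(480,760,-120,150),500)
print('grip');blobs(c,12,45,(320,470,-90,100),40)
print('plate px',[np.round(W[v,u],1).tolist() for v,u in [(105,112),(105,243),(268,243),(272,132),(187,180),(197,178),(225,200)]])
f=c['frame'].astype(int); sat=f.max(-1)-f.min(-1)
m=(sat<25)&(abs(W[...,2]-2)<8)&(W[...,0]>340)&(W[...,0]<520)&(W[...,1]>-130)&(W[...,1]<170)
n,L,st,_=cv2.connectedComponentsWithStats(m.astype(np.uint8))
for i in range(1,n):
    if st[i,4]>400: print(st[i],[np.round(q,1) for q in cv2.minAreaRect(W[L==i][:,:2].astype(np.float32))] )
t=load('top0'); 
for n in ('top0','scene0'):
    c=load(n);W=world(c);f=c['frame'].astype(int)
    m=(f.sum(-1)<200)&(W[...,2]>10)&(W[...,2]<35)&(abs(W[...,0]-406)<30)&(W[...,1]<-170)&(W[...,1]>-380)
    k,L,st,_=cv2.connectedComponentsWithStats(m.astype(np.uint8))
    for i in range(1,k):
        if st[i,4]>8:
            p=W[L==i]; print(n,'sweet',st[i],np.round([p.min(0),p.max(0),p.mean(0)],1).tolist())
crop('wrist0',90,80,440,300,2.2,'w0c')
```

```text
tubs
px [296, 143, 41, 40, 1248] rect [586.8  35.5] [35.9 36.3] 79.7 z [56.9 58.8 60. ] col [110. 105. 104.]
px [326, 218, 43, 39, 1018] rect [623.1 -45.2] [36.1 36.1] 64.8 z [56.8 58.9 60.1] col [93. 89. 89.]
susan
px [451, 43, 38, 44, 707] rect [741.3 127.2] [24.5 45.4] 33.8 z [23.2 29.3 33.5] col [108.  92.  83.]
px [278, 113, 141, 138, 12626] rect [626.8   6.8] [158.3 154.8] 8.7 z [25.5 26.9 28.3] col [158. 124.  82.]
grip
px [157, 191, 39, 13, 435] rect [431.   -8.8] [10.6 39.6] 88.9 z [15.  30.9 32.8] col [52. 50. 49.]
plate px [[361.3, 93.3, 2.2], [508.6, 93.3, 0.0], [502.1, -108.9, 1.8], [352.9, -118.2, -5.1], [429.5, -1.0, 2.1], [435.5, -6.2, 31.3], [450.6, -49.1, 3.4]]
[133  27 119  12 723] [array([456.3, 165.8]), array([126.5,   8.3]), np.float64(0.1)]
[  108    99   149   176 20491] [array([436.6, -10.3]), array([218.8, 167.8]), np.float64(89.3)]
top0 sweet [336 257   6   7  28] [[397.2, -214.8, 17.3], [416.0, -198.3, 34.0], [406.0, -207.3, 23.9]]
top0 sweet [351 257   7   7  37] [[398.6, -265.7, 14.6], [417.2, -245.1, 34.4], [407.0, -255.8, 22.8]]
scene0 sweet [240 269  12  11  93] [[391.9, -218.8, 13.0], [411.0, -200.2, 25.5], [400.7, -212.3, 20.2]]
scene0 sweet [252 280  13  12 112] [[393.6, -267.2, 12.3], [413.9, -247.9, 25.6], [402.0, -259.9, 20.3]]
```

View pics/w0c.png

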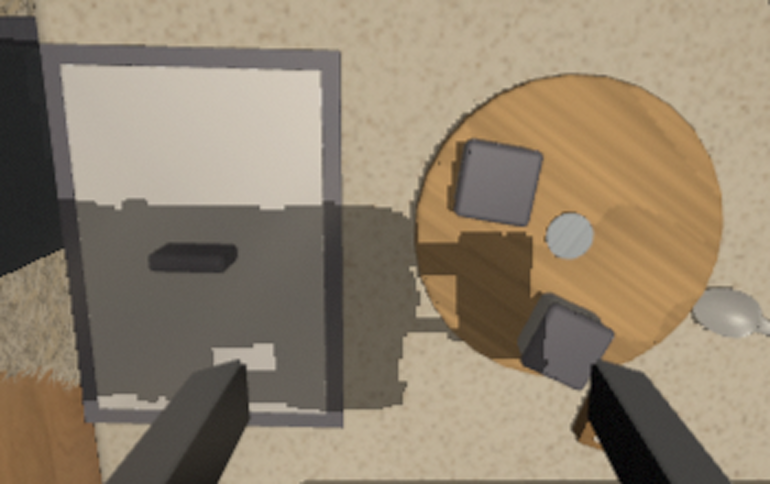

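Emit:
step_arm(increments=[[[0, 0, 0, 0.45, 0.46, 0.4, -1], [0, 0, 0, 0.44, 0.46, 0.4, -1], [0, 0, 0.115, 0, 0, 0.6, -1], [0, 0, 0.114, 0, 0, 0.6, -1], [0, 0, 0, 0, 0, 0, -1]]], newtons=20)

```text
clock: 0.65
eef_pos: [586.4, 35.7, 321.3]
eef_rot: [-3.136, 0.001, 1.39]
wrist_force: [0.3, -0.0, -0.0]
finger_gap: 94.1
finger_force: 0.0
```

```bash
cat >> h.py <<'E'
from scipy.spatial.transform import Rotation as Rn
def pose():
    s=manip.read_state(); R=Rn.from_euler('xyz',s['eef_rot']).as_matrix(); p=np.array(s['eef_pos'])
    return s,R,p
def go(x,y,z,ang=None):
    "grasp point target + direction of tool y (deg): shift in current tool axes /40, turn about tool z /45"
    s,R,p=pose(); g=p+180*R[:,2]; d=R.T@(np.array([x,y,z])-g)
    cur=np.degrees(np.arctan2(R[1,1],R[0,1])); 
    tilt=np.degrees(np.arccos(-R[2,2]))
    print('t',round(s['clock'],2),'grasp',np.round(g,1),'yang',round(cur,1),'tilt',round(tilt,2),'gap',round(s['finger_gap'],1),'F',np.round(s['wrist_force'],1),'ff',round(s['finger_force'],1))
    print(' shift/40',np.round(d/40,3), end=' ')
    if ang is not None:
        a=(ang-cur+90)%180-90; print('turn/45',round(-a/45,3),'deg',round(-a,1))
    else: print()
E
python3 - <<'E'
from h import *
go(586.8,35.5,51,-10.3)
c=snap('wrist','w1'); print('tubs');blobs(c,54,66,(480,720,-120,120),50)
go(586.8,35.5,51,-10.3)
E
```

```text
t 0.65 grasp [585.3  35.7 141.3] yang -10.4 tilt 0.33 gap 94.1 F [ 0.3 -0.  -0. ] ff 0.0
 shift/40 [0.004 0.05  2.258] turn/45 -0.002 deg -0.1
tubs
px [259, 200, 45, 43, 1902] rect [586.8  36.3] [35.3 35.6] 80.1 z [57.1 58.9 60. ] col [62. 58. 57.]
px [315, 279, 51, 45, 1568] rect [623.2 -44.5] [36.  35.7] 64.6 z [56.8 58.9 60. ] col [95. 90. 91.]
t 0.7 grasp [586.2  35.6 143.7] yang -10.2 tilt 0.16 gap 94.4 F [ 0.2 -0.5  0.3] ff 0.0
 shift/40 [1.000e-03 2.200e-02 2.316e+00] turn/45 0.002 deg 0.1
```

Emit:
step_arm(increments=[[[0, 0, 0, 0.01, 0.02, 0.6, -1], [0, 0, 0, 0, 0, 0.6, -1], [0, 0, 0, 0, 0, 0.6, -1], [0, 0, 0, 0, 0, 0.35, -1], [0, 0, 0, 0, 0, 0.15, -1]]])

```text
clock: 1.2
eef_pos: [587.8, 35.8, 232.6]
eef_rot: [-3.141, 0.0, 1.392]
wrist_force: [-1.2, -0.1, 0.8]
finger_gap: 93.8
finger_force: 0.0
```

Emit:
step_arm(increments=[[[0, 0, 0, 0, 0, 0, 1], [0, 0, 0, 0, 0, 0, 1], [0, 0, 0, 0, 0, 0, 1], [0, 0, 0, 0, 0, 0, 1], [0, 0, 0, 0, 0, 0, 1]]])

```text
clock: 1.7
eef_pos: [587.7, 35.8, 233.1]
eef_rot: [3.141, -0.0, 1.391]
wrist_force: [0.2, 0.8, -0.6]
finger_gap: 57.2
finger_force: 0.0
```

Emit:
step_arm(increments=[[[0, 0, 0, 0, 0, 0, 1], [0, 0, 0, 0, 0, 0, 1], [0, 0, 0, 0, 0, 0, 1], [0, 0, 0, 0, 0, 0, 1], [0, 0, 0, 0, 0, 0, 1]]])

```text
clock: 2.2
eef_pos: [587.6, 35.9, 232.7]
eef_rot: [-3.142, -0.0, 1.391]
wrist_force: [-1.1, 0.5, 0.9]
finger_gap: 36.1
finger_force: 20.0
```

Run:
```python
from h import *
go(586.8,35.5,131,-2.8)
print(np.array([[np.cos(t:=np.radians(-2.8)),-np.sin(t)],[np.sin(t),np.cos(t)]])@np.array([[-15,-15],[50,-50]])+np.array([[457.3],[288.5]]))
```

```text
t 2.2 grasp [587.6  35.9  52.7] yang -10.3 tilt 0.0 gap 36.1 F [-1.1  0.5  0.9] ff 20.0
 shift/40 [-0.013 -0.019 -1.958] turn/45 -0.167 deg -7.5
[[444.76039643 439.87541945]
 [339.17305341 239.29243968]]
```

Emit:
step_arm(increments=[[[0, 0, 0, 0, 0, -0.4, 1], [0, 0, 0, 0, 0, -0.7, 1], [0, 0, 0, 0, 0, -0.8, 1], [0, 0, -0.08, 0, 0, 0, 1], [0, 0, -0.087, 0, 0, 0, 1]]])

```text
clock: 2.7
eef_pos: [587.7, 35.8, 309.6]
eef_rot: [3.14, -0.0, 1.525]
wrist_force: [0.6, -0.0, -1.0]
finger_gap: 36.1
finger_force: 20.0
```

Emit:
step_arm(increments=[[[0, 0, 0, 0, -0.5, 0, 1], [0, 0, 0, 0, -0.8, 0, 1], [0, 0, 0, 0, -0.9, 0, 1], [0, 0, 0, 0, -0.9, 0, 1], [0, 0, 0, 0, -0.5, 0, 1]]])

```text
clock: 3.2
eef_pos: [441.7, 43.0, 308.4]
eef_rot: [-3.141, 0.0, 1.522]
wrist_force: [0.1, 0.2, -1.3]
finger_gap: 35.7
finger_force: 20.0
```

Run:
```python
from h import *
go(444.8,339.2,80,-2.8)
```

```text
t 3.2 grasp [441.6  43.  128.4] yang -2.8 tilt 0.04 gap 35.7 F [ 0.1  0.2 -1.3] ff 20.0
 shift/40 [ 7.401 -0.277  1.21 ] turn/45 0.0 deg 0.0
```

Emit:
step_arm(increments=[[[0, 0, 0, 0.5, 0, 0, 1], [0, 0, 0, 0.8, 0, 0, 1], [0, 0, 0, 0.9, 0, 0, 1], [0, 0, 0, 0.9, 0, 0, 1], [0, 0, 0, 0.9, 0, 0, 1]]])

```text
clock: 3.7
eef_pos: [451.4, 204.1, 308.7]
eef_rot: [3.141, -0.0, 1.522]
wrist_force: [0.3, -0.1, -0.8]
finger_gap: 35.8
finger_force: 20.0
```

Emit:
step_arm(increments=[[[0, 0, 0, 0.9, -0.1, 0, 1], [0, 0, 0, 0.9, -0.1, 0, 1], [0, 0, 0, 0.8, -0.08, 0, 1], [0, 0, 0, 0.5, 0, 0, 1], [0, 0, 0, 0.3, 0, 0, 1]]])

```text
clock: 4.2
eef_pos: [446.8, 340.4, 308.4]
eef_rot: [-3.141, 0.0, 1.523]
wrist_force: [-0.6, -1.2, -1.7]
finger_gap: 36.1
finger_force: 20.0
```

Run:
```python
from h import *
c=snap('wrist','w2'); print('box');blobs(c,58,75,(340,620,100,450),300)
print('tray?');blobs(c,-3,10,(380,530,180,400),500)
go(444.8,339.2,31,-2.8)
```

```text
box
px [472, 55, 53, 231, 3712] rect [600.  371.8] [156.4   5.6] 88.9 z [58.9 66.9 74.2] col [9. 3. 4.]
px [175, 140, 248, 163, 4426] rect [460.3 341.1] [128.3 170.3] 87.0 z [59.2 64.3 65.8] col [166. 164. 155.]
px [221, 399, 118, 11, 1135] rect [439.2 175.9] [  5.9 103.2] 87.4 z [58.6 63.2 65.8] col [150. 147. 138.]
tray?
px [201, 166, 171, 137, 13906] rect [455.3 310.2] [137.9 156. ] 87.1 z [1.9 3.  4.2] col [178. 176. 168.]
px [238, 292, 84, 46, 2570] rect [441.4 226.8] [53.9 86.8] 87.6 z [2.2 3.2 4.2] col [216. 214. 204.]
t 4.25 grasp [446.8 341.1 128.4] yang -2.7 tilt 0.01 gap 35.9 F [-0.9  1.  -1. ] ff 20.0
 shift/40 [-0.049 -0.049  2.436] turn/45 0.002 deg 0.1
```

View pics/w2.png

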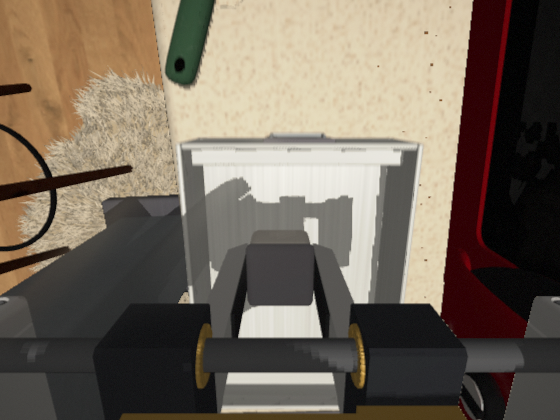

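Emit:
step_arm(increments=[[[0, 0, 0, -0.05, -0.05, 0.7, 1], [0, 0, 0, 0, 0, 0.7, 1], [0, 0, 0, 0, 0, 0.6, 1], [0, 0, 0, 0, 0, 0.3, 1], [0, 0, 0, 0, 0, 0.14, 1]]])

```text
clock: 4.75
eef_pos: [445.1, 336.6, 210.3]
eef_rot: [-3.141, 0.001, 1.521]
wrist_force: [0.3, -0.3, -0.8]
finger_gap: 35.8
finger_force: 20.0
```

Emit:
step_arm(increments=[[[0, 0, 0, 0, 0, 0, 1], [0, 0, 0, 0, 0, 0, -0.3], [0, 0, 0, 0, 0, 0, -0.3], [0, 0, 0, 0, 0, 0, -0.3], [0, 0, 0, 0, 0, 0, -0.3]]])

```text
clock: 5.25
eef_pos: [445.0, 337.2, 211.5]
eef_rot: [3.141, -0.0, 1.522]
wrist_force: [-0.1, 0.3, 0.4]
finger_gap: 60.7
finger_force: 0.0
```

Emit:
step_arm(increments=[[[0, 0, 0, 0, 0, -0.3, -0.3], [0, 0, 0, 0, 0, -0.7, -0.3], [0, 0, 0, 0, 0, -0.8, -0.3], [0, 0, 0, -0.4, 0, -0.6, -0.3], [0, 0, 0, -0.8, 0, 0, -0.3]]])

```text
clock: 5.75
eef_pos: [442.8, 289.9, 311.3]
eef_rot: [3.136, -0.004, 1.524]
wrist_force: [0.3, -0.5, 0.1]
finger_gap: 60.8
finger_force: 0.0
```

Run:
```python
from h import *
c=snap('top','t3'); print('tub in box');blobs(c,28,45,(380,530,190,385),30)
print('tub B');blobs(c,48,70,(520,720,-110,120),30)
go(440,45,128,-2.8)
```

```text
tub in box
tub B
px [282, 182, 15, 15, 134] rect [622.6 -43.9] [34.5 35. ] 65.0 z [54.8 60.1 64. ] col [136. 126. 125.]
t 5.8 grasp [442.9 285.9 129.4] yang -2.8 tilt 0.16 gap 60.5 F [ 2.  -1.9  0.2] ff 0.0
 shift/40 [-6.02   0.221  0.03 ] turn/45 0.0 deg 0.0
```

Emit:
step_arm(increments=[[[0, 0, 0, -0.7, 0, 0, -1], [0, 0, 0, -0.9, 0, 0, -1], [0, 0, 0, -0.9, 0, 0, -1], [0, 0, 0, -0.9, 0, 0, -1], [0, 0, 0, -0.9, 0, 0, -1]]])

```text
clock: 6.3
eef_pos: [433.9, 116.1, 307.9]
eef_rot: [3.141, -0.0, 1.522]
wrist_force: [0.0, 0.2, -0.1]
finger_gap: 93.7
finger_force: 0.0
```

Emit:
step_arm(increments=[[[0, 0, 0, -0.9, 0.5, 0, -1], [0, 0, 0, -0.8, 0.8, 0, -1], [0, 0, 0, -0.7, 0.9, 0, -1], [0, 0, 0, -0.6, 0.9, 0, -1], [0, 0, 0, 0, 0.6, 0, -1]]])

```text
clock: 6.8
eef_pos: [577.7, -12.5, 307.9]
eef_rot: [3.141, 0.0, 1.519]
wrist_force: [-0.8, -0.0, 0.6]
finger_gap: 94.1
finger_force: 0.0
```

Run:
```python
from h import *
c=snap('wrist','w4'); print('tub B');blobs(c,50,70,(520,720,-110,120),30)
t=load('t3'); W=world(t)
go(623,-44.7,130,-25.3)
a=snap('scene','s4');print('scene');blobs(a,25,45,(385,525,190,385),15)
t=snap('top','t4');print('top');blobs(t,25,45,(385,525,190,385),15)
```

```text
tub B
px [310, 236, 48, 54, 1774] rect [622.8 -44.7] [35.8 35.7] 63.9 z [56.7 58.9 60. ] col [63. 59. 57.]
t 6.85 grasp [579.9 -11.6 127.8] yang -2.9 tilt 0.11 gap 94.0 F [ 1.9 -0.1 -0.7] ff 0.0
 shift/40 [-0.772  1.118 -0.053] turn/45 0.497 deg 22.4
scene
px [183, 166, 10, 3, 15] rect [510.7 382.6] [ 3.2 27.4] 81.2 z [36.6 40.1 42. ] col [177. 176. 170.]
px [164, 175, 15, 9, 98] rect [441.9 336.4] [35.3 40.3] 0.6 z [25.7 34.1 36.3] col [134. 130. 130.]
top
px [159, 237, 12, 13, 132] rect [445.4 337.6] [36.6 35.3] 84.7 z [30.9 35.4 41. ] col [133. 124. 124.]
```

Emit:
step_arm(increments=[[[0, 0, 0, -0.4, 0.56, 0, -1], [0, 0, 0, -0.37, 0.56, 0, -1], [0, 0, 0.17, 0, 0, 0, -1], [0, 0, 0.17, 0, 0, 0, -1], [0, 0, 0.165, 0, 0, 0, -1]]])

```text
clock: 7.45
eef_pos: [618.7, -42.1, 307.6]
eef_rot: [-3.141, 0.0, 1.121]
wrist_force: [0.6, 0.5, 0.1]
finger_gap: 93.8
finger_force: 0.0
```

Run:
```python
from h import *
go(622.9,-44.7,51.5,-25.5)
```

```text
t 7.45 grasp [618.6 -42.1 127.6] yang -25.8 tilt 0.01 gap 93.8 F [0.6 0.5 0.1] ff 0.0
 shift/40 [-0.012  0.125  1.902] turn/45 -0.007 deg -0.3
```

Emit:
step_arm(increments=[[[0, 0, 0, -0.01, 0.12, 0.4, -1], [0, 0, 0, 0, 0, 0.6, -1], [0, 0, 0, 0, 0, 0.5, -1], [0, 0, 0, 0, 0, 0.3, -1], [0, 0, 0, 0, 0, 0.1, -1]]])

```text
clock: 7.95
eef_pos: [623.2, -44.8, 229.4]
eef_rot: [-3.139, 0.001, 1.128]
wrist_force: [-0.1, 0.3, 1.1]
finger_gap: 93.8
finger_force: 0.0
```

Emit:
step_arm(increments=[[[0, 0, 0, 0, 0, 0, 1], [0, 0, 0, 0, 0, 0, 1], [0, 0, 0, 0, 0, 0, 1], [0, 0, 0, 0, 0, 0, 1], [0, 0, 0, 0, 0, 0, 1]]])

```text
clock: 8.45
eef_pos: [623.7, -45.0, 231.5]
eef_rot: [3.141, -0.0, 1.126]
wrist_force: [-0.1, -0.7, 0.1]
finger_gap: 57.6
finger_force: 0.0
```

Emit:
step_arm(increments=[[[0, 0, 0, 0, 0, 0, 1], [0, 0, 0, 0, 0, 0, 1], [0, 0, 0, 0, 0, 0, 1], [0, 0, 0, 0, 0, 0, 1], [0, 0, 0, 0, 0, 0, 1]]])

```text
clock: 8.95
eef_pos: [623.6, -45.0, 231.0]
eef_rot: [-3.142, 0.0, 1.125]
wrist_force: [-0.5, -0.4, 0.6]
finger_gap: 36.0
finger_force: 20.0
```

Emit:
step_arm(increments=[[[0, 0, 0, 0, 0, -0.4, 1], [0, 0, 0, 0, 0, -0.7, 1], [0, 0, -0.17, 0, 0, -0.8, 1], [0, 0, -0.17, 0, 0, 0, 1], [0, 0, -0.165, 0, 0, 0, 1]]])

```text
clock: 9.45
eef_pos: [623.6, -45.0, 309.4]
eef_rot: [3.139, 0.0, 1.528]
wrist_force: [-0.0, 0.1, -1.1]
finger_gap: 35.6
finger_force: 20.0
```

Run:
```python
from h import *
go(440,240,128,-2.8)
```

```text
t 9.45 grasp [624.1 -45.1 129.4] yang -2.5 tilt 0.16 gap 35.6 F [-0.   0.1 -1.1] ff 20.0
 shift/40 [ 6.921 -4.907  0.021] turn/45 0.007 deg 0.3
```

Emit:
step_arm(increments=[[[0, 0, 0, 0, -0.5, 0, 1], [0, 0, 0, 0, -0.9, 0, 1], [0, 0, 0, 0.5, -0.9, 0, 1], [0, 0, 0, 0.8, -0.9, 0, 1], [0, 0, 0, 0.8, -0.9, 0, 1]]])

```text
clock: 9.95
eef_pos: [462.4, 47.4, 308.1]
eef_rot: [3.14, -0.0, 1.521]
wrist_force: [1.0, 1.0, -0.7]
finger_gap: 35.8
finger_force: 20.0
```

Emit:
step_arm(increments=[[[0, 0, 0, 0.9, -0.8, 0, 1], [0, 0, 0, 0.9, 0, 0, 1], [0, 0, 0, 0.9, 0, 0, 1], [0, 0, 0, 0.9, 0, 0, 1], [0, 0, 0, 0.8, 0, 0, 1]]])

```text
clock: 10.45
eef_pos: [440.3, 225.9, 308.3]
eef_rot: [3.14, -0.001, 1.523]
wrist_force: [0.4, -1.1, -1.6]
finger_gap: 36.0
finger_force: 20.0
```

Run:
```python
from h import *
go(440,240,29,-2.8)
```

```text
t 10.45 grasp [440.5 226.  128.3] yang -2.8 tilt 0.09 gap 36.0 F [ 0.4 -1.1 -1.6] ff 20.0
 shift/40 [ 0.347 -0.033  2.484] turn/45 0.001 deg 0.0
```

Emit:
step_arm(increments=[[[0, 0, 0, 0.33, -0.03, 0.3, 1], [0, 0, 0, 0, 0, 0.7, 1], [0, 0, 0, 0, 0, 0.7, 1], [0, 0, 0, 0, 0, 0.5, 1], [0, 0, 0, 0, 0, 0.28, 1]]])

```text
clock: 10.95
eef_pos: [439.6, 236.8, 206.4]
eef_rot: [-3.14, 0.001, 1.522]
wrist_force: [-14.0, -2.0, 30.4]
finger_gap: 35.8
finger_force: 20.0
```

Emit:
step_arm(increments=[[[0, 0, 0, 0, 0, 0, 1], [0, 0, 0, 0, 0, 0, -0.3], [0, 0, 0, 0, 0, 0, -0.3], [0, 0, 0, 0, 0, 0, -0.3], [0, 0, 0, 0, 0, 0, -0.3]]])

```text
clock: 11.45
eef_pos: [440.0, 237.4, 208.3]
eef_rot: [3.141, -0.0, 1.522]
wrist_force: [-0.3, -0.2, -0.6]
finger_gap: 60.5
finger_force: 0.0
```

Emit:
step_arm(increments=[[[0, 0, 0, 0, 0, -0.3, -0.3], [0, 0, 0, 0, 0, -0.7, -0.3], [0, 0, 0, 0, 0, -0.8, -0.3], [0, 0, 0, -0.4, 0, -0.8, -0.3], [0, 0, 0, -0.8, 0, -0.4, -0.3]]])

```text
clock: 11.95
eef_pos: [437.6, 189.9, 331.3]
eef_rot: [3.138, -0.002, 1.524]
wrist_force: [0.5, 0.5, -0.2]
finger_gap: 61.1
finger_force: 0.0
```

Emit:
step_arm(increments=[[[0, 0, 0, -0.9, 0, -0.2, -1], [0, 0, 0, -0.9, 0, 0, -1], [0, 0, 0, -0.9, 0, 0, -1], [0, 0, 0, -0.9, 0, 0, -1], [0, 0, 0, -0.6, 0, 0, -1]]])

```text
clock: 12.45
eef_pos: [429.0, 19.9, 336.9]
eef_rot: [3.141, 0.0, 1.521]
wrist_force: [0.1, 0.2, -0.1]
finger_gap: 93.7
finger_force: 0.0
```

Run:
```python
from h import *
go(431,-8.8,90,89)
t=snap('top','t5');print('top');blobs(t,25,45,(385,525,190,385),15)
t=snap('wrist','w5');print('grip');blobs(t,15,45,(320,520,-90,100),40)
```

```text
t 12.45 grasp [429.2  19.9 156.9] yang -2.8 tilt 0.06 gap 93.7 F [ 0.1  0.2 -0.1] ff 0.0
 shift/40 [-0.714  0.08   1.672] turn/45 1.959 deg 88.2
top
px [159, 237, 12, 13, 134] rect [445.6 337.5] [36.3 35.1] 85.4 z [30.3 35.6 41.6] col [129. 121. 121.]
px [191, 240, 12, 12, 137] rect [440.2 238.1] [34.6 35.8] 1.6 z [30.1 35.8 40.6] col [130. 122. 122.]
grip
px [261, 225, 42, 15, 600] rect [430.6  -8.2] [10.7 39.9] 86.4 z [16.9 31.  32.7] col [72. 68. 68.]
```

Emit:
step_arm(increments=[[[0, 0, 0, -0.36, 0.04, 0, -1], [0, 0, 0, -0.35, 0.04, 0, -1], [0, 0, -0.17, 0, 0, 0, -1], [0, 0, -0.17, 0, 0, 0, -1], [0, 0, -0.17, 0, 0, 0, -1]]])

```text
clock: 13.05
eef_pos: [431.2, -6.3, 336.6]
eef_rot: [3.141, 0.0, 1.928]
wrist_force: [0.0, -0.4, -0.1]
finger_gap: 94.1
finger_force: 0.0
```

Emit:
step_arm(increments=[[[0, 0, -0.17, 0, 0, 0, -1], [0, 0, -0.17, 0, 0, 0, -1], [0, 0, -0.17, 0, 0, 0, -1], [0, 0, -0.17, 0, 0, 0, -1], [0, 0, -0.17, 0, 0, 0, -1]]])

```text
clock: 13.55
eef_pos: [431.2, -6.2, 336.6]
eef_rot: [3.141, 0.001, 2.596]
wrist_force: [0.6, -0.7, -0.1]
finger_gap: 94.1
finger_force: 0.0
```

Emit:
step_arm(increments=[[[0, 0, -0.17, 0, 0, 0, -1], [0, 0, -0.17, 0, 0, 0, -1], [0, 0, -0.17, 0, 0, 0, -1], [0, 0, -0.17, 0, 0, 0, -1], [0, 0, 0, 0, 0, 0, -1]]])

```text
clock: 14.05
eef_pos: [431.3, -6.2, 336.5]
eef_rot: [3.142, 0.001, 3.127]
wrist_force: [-0.7, -0.0, 0.3]
finger_gap: 93.8
finger_force: 0.0
```

```bash
cat >> h.py <<'E'
def plate(c,z0,box,tol=6,smax=22):
    W=world(c);f=c['frame'].astype(int);sat=f.max(-1)-f.min(-1)
    m=(sat<smax)&(abs(W[...,2]-z0)<tol)&(W[...,0]>box[0])&(W[...,0]<box[1])&(W[...,1]>box[2])&(W[...,1]<box[3])
    m=cv2.morphologyEx(m.astype(np.uint8),cv2.MORPH_OPEN,np.ones((3,3)))
    n,L,st,_=cv2.connectedComponentsWithStats(m)
    for i in range(1,n):
        if st[i,4]>1500: print('plate',st[i],[np.round(q,1) for q in cv2.minAreaRect(W[L==i][:,:2].astype(np.float32))])
E
python3 - <<'E'
from h import *
go(430.8,-8.6,24,88.8)
c=load('w5'); plate(c,2,(320,540,-150,150))
c=snap('wrist','w6'); plate(c,2,(320,540,-150,150));print('grip');blobs(c,15,45,(320,520,-90,100),40)
c=snap('top','t6'); plate(c,2,(320,540,-150,150))
E
```

```text
t 14.05 grasp [431.4  -6.2 156.5] yang 89.2 tilt 0.04 gap 93.8 F [-0.7 -0.   0.3] ff 0.0
 shift/40 [ 0.016 -0.06   3.312] turn/45 0.008 deg 0.4
plate [  198   116   163   201 16681] [array([430.8,  -9.1]), array([214.1, 155.3]), np.float64(88.6)]
plate [  166   120   226   128 16905] [array([417.5,  -9.7]), array([217.7, 128.7]), np.float64(89.0)]
grip
px [273, 184, 11, 44, 470] rect [429.9  -9.4] [ 9.5 38.9] 89.1 z [26.3 31.3 32.6] col [67. 63. 63.]
```

View pics/w6.png

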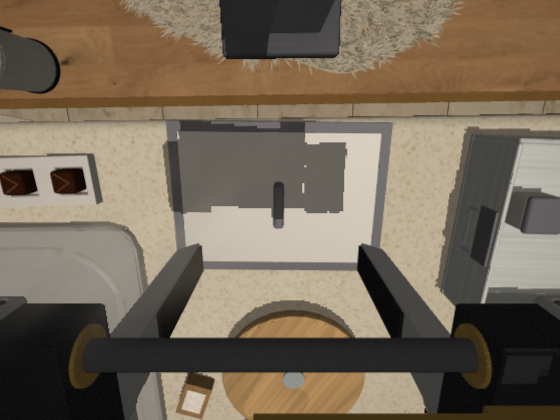

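Emit:
step_arm(increments=[[[0, 0, 0.008, 0.02, -0.07, 0.5, -1], [0, 0, 0, 0, 0, 0.8, -1], [0, 0, 0, 0, 0, 0.8, -1], [0, 0, 0, 0, 0, 0.6, -1], [0, 0, 0, 0, 0, 0.35, -1]]])

```text
clock: 14.65
eef_pos: [430.1, -9.4, 212.3]
eef_rot: [3.141, -0.002, 3.114]
wrist_force: [-0.1, -0.8, 0.3]
finger_gap: 94.1
finger_force: 0.0
```

Emit:
step_arm(increments=[[[0, 0, 0, 0, 0, 0.15, -0.2], [0, 0, 0, 0, 0, 0.08, 0.2], [0, 0, 0, 0, 0, 0, 0.5], [0, 0, 0, 0, 0, 0, 0.5], [0, 0, 0, 0, 0, 0, 0.5]]], newtons=40)

```text
clock: 15.15
eef_pos: [430.6, -9.6, 205.3]
eef_rot: [-3.142, 0.001, 3.118]
wrist_force: [0.4, -1.0, -0.2]
finger_gap: 57.3
finger_force: 0.0
```

Run:
```python
from h import *
go(430.6,-9.1,25,88.8)
```

```text
t 15.15 grasp [430.8  -9.6  25.3] yang 88.6 tilt 0.07 gap 57.3 F [ 0.4 -1.  -0.2] ff 0.0
 shift/40 [0.005 0.013 0.007] turn/45 -0.004 deg -0.2
```

Emit:
step_arm(increments=[[[0, 0, 0, 0, 0, 0, 1], [0, 0, 0, 0, 0, 0, 1], [0, 0, 0, 0, 0, 0, 1], [0, 0, 0, 0, 0, 0, 1], [0, 0, 0, 0, 0, 0, 1]]])

```text
clock: 15.65
eef_pos: [430.4, -9.6, 204.7]
eef_rot: [-3.142, -0.0, 3.118]
wrist_force: [-0.1, 0.1, 0.3]
finger_gap: 17.4
finger_force: 0.0
```

Emit:
step_arm(increments=[[[0, 0, 0, 0, 0, 0, 1], [0, 0, 0, 0, 0, 0, 1], [0, 0, 0, 0, 0, 0, 1], [0, 0, 0, 0, 0, 0, 1], [0, 0, 0, 0, 0, 0, 1]]])

```text
clock: 16.15
eef_pos: [430.4, -9.6, 204.6]
eef_rot: [3.142, -0.0, 3.118]
wrist_force: [-0.6, 0.4, 1.0]
finger_gap: 9.9
finger_force: 40.0
```

Emit:
step_arm(increments=[[[0, 0, 0, 0, 0, -0.1, 1], [0, 0, 0, 0, 0, -0.3, 1], [0, 0, 0, 0, 0, -0.5, 1], [0, 0, 0, 0, 0, -0.5, 1], [0, 0, 0, 0, 0, -0.5, 1]]])

```text
clock: 16.65
eef_pos: [430.3, -9.6, 282.3]
eef_rot: [-3.141, 0.0, 3.118]
wrist_force: [0.4, 0.4, -0.9]
finger_gap: 10.2
finger_force: 40.0
```

Emit:
step_arm(increments=[[[0, 0, 0, 0, 0, -0.4, 1], [0, 0, 0, 0, 0, -0.2, 1], [0, 0, 0, 0, 0, 0, 1], [0, 0, 0, 0, 0, 0, 1], [0, 0, 0, 0, 0, 0, 1]]])

```text
clock: 17.15
eef_pos: [430.3, -9.6, 303.9]
eef_rot: [3.141, -0.001, 3.118]
wrist_force: [-0.7, 0.2, -1.0]
finger_gap: 10.0
finger_force: 40.0
```

Run:
```python
from h import *
go(457.6,288.8,120,87.2)
c=snap('wrist','w7'); W=world(c); plate(c,95,(320,540,-150,150),20)
f=c['frame'].astype(int)
m=(W[...,2]>75)&(W[...,2]<115)&(W[...,0]<540)&(abs(W[...,1]+9)<130)&(f.sum(-1)>330)
p=W[m];p=p[np.isfinite(p).all(1)]
A=np.c_[p[:,:2]-p[:,:2].mean(0),np.ones(len(p))]; print(len(p),np.linalg.lstsq(A,p[:,2],rcond=None)[0])
```

```text
t 17.15 grasp [430.   -9.6 123.9] yang 88.6 tilt 0.08 gap 10.0 F [-0.7  0.2 -1. ] ff 40.0
 shift/40 [-0.513  7.474  0.099] turn/45 0.032 deg 1.4
plate [   86   126   388   212 52033] [array([421.8, -10.9]), array([214.7, 136.8]), np.float64(88.4)]
60221 [-3.81032449e-04 -1.92995782e-03  1.01646107e+02]
```

Emit:
step_arm(increments=[[[0, 0, 0.032, 0, 0, 0, 1], [0, 0, 0, -0.05, 0.3, 0, 1], [0, 0, 0, -0.05, 0.6, 0, 1], [0, 0, 0, -0.1, 0.6, 0, 1], [0, 0, 0, -0.1, 0.7, 0, 1]]])

```text
clock: 17.7
eef_pos: [446.8, 79.2, 304.6]
eef_rot: [3.142, -0.0, 3.092]
wrist_force: [-0.4, -0.2, -1.8]
finger_gap: 9.6
finger_force: 40.0
```

Emit:
step_arm(increments=[[[0, 0, 0, 0, 0.7, 0, 1], [0, 0, 0, 0, 0.7, 0, 1], [0, 0, 0, 0, 0.7, 0, 1], [0, 0, 0, 0, 0.7, 0, 1], [0, 0, 0, 0, 0.7, 0, 1]]])

```text
clock: 18.2
eef_pos: [453.2, 219.6, 304.4]
eef_rot: [-3.142, -0.0, 3.093]
wrist_force: [0.5, 0.4, -1.7]
finger_gap: 9.8
finger_force: 40.0
```

Emit:
step_arm(increments=[[[0, 0, 0, 0, 0.6, 0, 1], [0, 0, 0, 0, 0.5, 0, 1], [0, 0, 0, 0, 0.3, 0, 1], [0, 0, 0, 0, 0.1, 0, 1], [0, 0, 0, 0, 0, 0, 1]]])

```text
clock: 18.7
eef_pos: [456.3, 277.7, 304.5]
eef_rot: [-3.141, -0.0, 3.093]
wrist_force: [0.2, -0.7, -0.8]
finger_gap: 10.1
finger_force: 40.0
```

Run:
```python
from h import *
go(457.6,288.8,120,87.2)
c=snap('wrist','w8'); plate(c,100,(320,600,150,450),15)
print('rim');blobs(c,58,75,(340,620,100,450),100)
c=snap('top','t8'); plate(c,100,(320,600,150,450),15); print('rim');blobs(c,55,75,(340,550,100,450),50)
c=snap('scene','s8'); plate(c,100,(320,600,150,450),15)
crop('s8',110,80,280,240,4,'s8c')
```

```text
t 18.7 grasp [456.2 277.7 124.5] yang 87.2 tilt 0.02 gap 10.1 F [ 0.2 -0.7 -0.8] ff 40.0
 shift/40 [-0.021  0.28   0.111] turn/45 0.001 deg 0.0
plate [   86   126   388   212 44573] [array([448.3, 276.6]), array([214.5, 137.2]), np.float64(87.2)]
rim
px [121, 113, 351, 13, 2507] rect [377.  290.6] [229.7   7.7] 87.2 z [62.8 64.5 65.7] col [155. 152. 143.]
px [402, 378, 101, 22, 1563] rect [599.9 409.4] [ 3.7 81.2] 0.1 z [59.  67.  74.3] col [4. 4. 4.]
px [280, 383, 19, 26, 317] rect [599.  275.8] [ 7.5 17.5] 27.1 z [58.6 66.9 74.2] col [44.  4.  7.]
px [261, 385, 18, 26, 285] rect [599.9 262.3] [16.8  8.6] 59.3 z [59.2 66.8 74. ] col [49.  5.  8.]
rim
px [142, 210, 42, 18, 91] rect [538.8 347.4] [ 48.3 131.9] 20.9 z [57.4 65.4 69.8] col [177. 170. 162.]
```

View pics/w8.png

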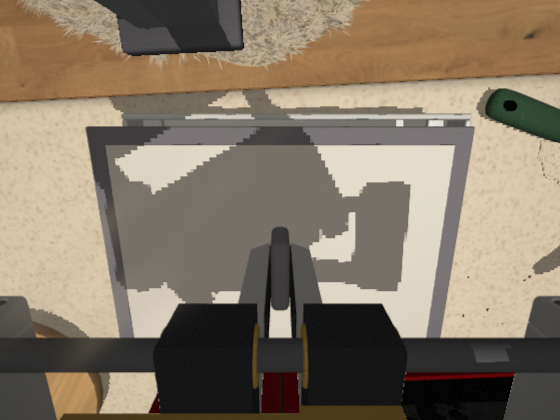

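Emit:
step_arm(increments=[[[0, 0, 0, -0.02, 0.265, 0, 1], [0, 0, 0, 0, 0, 0.1, 1], [0, 0, 0, 0, 0, 0.25, 1], [0, 0, 0, 0, 0, 0.25, 1], [0, 0, 0, 0, 0, 0.15, 1]]])

```text
clock: 19.35
eef_pos: [457.5, 287.8, 273.1]
eef_rot: [-3.141, -0.002, 3.093]
wrist_force: [0.8, 0.4, -1.3]
finger_gap: 9.6
finger_force: 40.0
```

Run:
```python
from h import *
go(457.5,288.3,68,87.2)
c=snap('wrist','w9'); plate(c,70,(320,600,150,450),15)
print('rim');blobs(c,58,68,(340,620,100,450),100)
crop('w9',70,90,500,330,1.8,'w9c')
```

```text
t 19.35 grasp [457.3 287.6  93.1] yang 87.2 tilt 0.1 gap 9.6 F [ 0.8  0.4 -1.3] ff 40.0
 shift/40 [-0.006  0.017  0.627] turn/45 0.0 deg 0.0
plate [   78   112   407   226 51088] [array([447.5, 287.7]), array([235.1, 150.5]), np.float64(86.5)]
rim
px [77, 112, 410, 226, 6502] rect [448.4 287.5] [236.6 150.6] 87.0 z [61.6 64.5 65.8] col [164. 160. 151.]
px [405, 410, 100, 10, 722] rect [600.6 412.3] [75.  5.] 89.9 z [58.3 61.1 64.5] col [4. 4. 4.]
```

View pics/w9c.png

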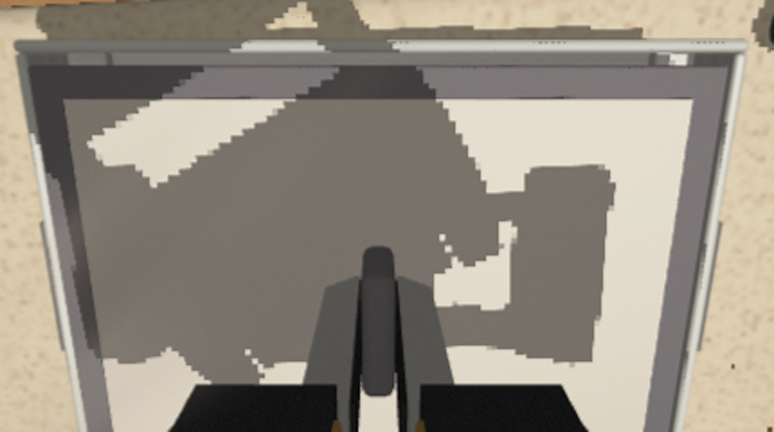

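Emit:
step_arm(increments=[[[0, 0, 0, -0.005, 0.025, 0, 1], [0, 0, 0, 0, 0, 0.1, 1], [0, 0, 0, 0, 0, 0.2, 1], [0, 0, 0, 0, 0, 0.17, 1], [0, 0, 0, 0, 0, 0.08, 1]]])

```text
clock: 19.9
eef_pos: [457.9, 288.9, 251.7]
eef_rot: [-3.141, -0.001, 3.093]
wrist_force: [0.5, -0.2, -1.8]
finger_gap: 9.7
finger_force: 40.0
```

Emit:
step_arm(increments=[[[0, 0, 0, 0, 0, 0.025, 1], [0, 0, 0, 0, 0, 0.02, 1], [0, 0, 0, 0, 0, 0.01, 1], [0, 0, 0, 0, 0, 0, 1], [0, 0, 0, 0, 0, 0, 1]]])

```text
clock: 20.4
eef_pos: [458.0, 289.0, 250.6]
eef_rot: [3.141, 0.0, 3.093]
wrist_force: [0.1, -0.5, -1.0]
finger_gap: 9.8
finger_force: 40.0
```

Run:
```python
from h import *
go(457.5,288.6,67,87.2)
c=snap('wrist','w10'); W=world(c); f=c['frame'].astype(int)
m=(W[...,2]>35)&(W[...,2]<58)&(W[...,0]<540)&(abs(W[...,1]-288)<120)&(f.sum(-1)>330)
p=W[m];p=p[np.isfinite(p).all(1)]
A=np.c_[p[:,:2]-p[:,:2].mean(0),np.ones(len(p))]; print(len(p),np.linalg.lstsq(A,p[:,2],rcond=None)[0])
```

```text
t 20.4 grasp [458.  289.   70.6] yang 87.2 tilt 0.01 gap 9.8 F [ 0.1 -0.5 -1. ] ff 40.0
 shift/40 [ 0.013 -0.011  0.09 ] turn/45 0.0 deg 0.0
58525 [ 2.49698502e-03 -1.69801563e-03  4.81821646e+01]
```

Emit:
step_arm(increments=[[[0, 0, 0, 0, 0, 0.03, 1], [0, 0, 0, 0, 0, 0.03, 1], [0, 0, 0, 0, 0, 0.02, 1], [0, 0, 0, 0, 0, 0, 1], [0, 0, 0, 0, 0, 0, 1]]])

```text
clock: 20.95
eef_pos: [458.0, 289.0, 247.2]
eef_rot: [-3.142, -0.0, 3.093]
wrist_force: [-0.1, 0.5, -1.2]
finger_gap: 9.9
finger_force: 40.0
```

Run:
```python
from h import *
go(457.5,288.6,67,87.2)
c=snap('wrist','w11'); W=world(c); f=c['frame'].astype(int)
m=(W[...,2]>35)&(W[...,2]<58)&(W[...,0]<540)&(abs(W[...,1]-288)<120)&(f.sum(-1)>330)
p=W[m];p=p[np.isfinite(p).all(1)]
A=np.c_[p[:,:2]-p[:,:2].mean(0),np.ones(len(p))]; print(len(p),np.linalg.lstsq(A,p[:,2],rcond=None)[0])
```

```text
t 20.95 grasp [458.  289.   67.2] yang 87.2 tilt 0.01 gap 9.9 F [-0.1  0.5 -1.2] ff 40.0
 shift/40 [ 0.011 -0.01   0.005] turn/45 0.0 deg 0.0
59507 [ 9.15505313e-04 -1.54334123e-03  4.47592954e+01]
```

Emit:
step_arm(increments=[[[0, 0, 0, 0, 0, 0, 0.2], [0, 0, 0, 0, 0, 0, 0.2], [0, 0, 0, 0, 0, 0, 0.2], [0, 0, 0, 0, 0, 0, 0.2], [0, 0, 0, 0, 0, 0, 0.2]]])

```text
clock: 21.5
eef_pos: [458.0, 289.0, 247.3]
eef_rot: [3.142, 0.0, 3.093]
wrist_force: [-0.0, -0.0, -0.3]
finger_gap: 37.5
finger_force: 0.0
```

Emit:
step_arm(increments=[[[0, 0, 0, 0, 0, -0.2, 0.2], [0, 0, 0, 0, 0, -0.5, 0.2], [0, 0, 0, 0, 0, -0.8, 0.2], [0, 0, 0, 0, 0, -0.8, 0.2], [0, 0, 0, 0, 0, -0.6, 0.2]]])

```text
clock: 22.0
eef_pos: [457.9, 289.0, 365.9]
eef_rot: [3.141, 0.002, 3.093]
wrist_force: [1.1, 0.2, 0.4]
finger_gap: 37.5
finger_force: 0.0
```

Run:
```python
from h import *
go(400,-80,150,87.2)
c=snap('wrist','w12'); W=world(c); f=c['frame'].astype(int)
plate(c,45,(340,600,150,450),6)
m=(W[...,2]>35)&(W[...,2]<55)&(W[...,0]<540)&(abs(W[...,1]-288)<95)&(f.sum(-1)>330)
p=W[m];p=p[np.isfinite(p).all(1)]
A=np.c_[p[:,:2]-p[:,:2].mean(0),np.ones(len(p))]; print(len(p),np.linalg.lstsq(A,p[:,2],rcond=None)[0])
print('grip');blobs(c,60,85,(420,500,240,330),30)
c=snap('top','t12'); print('carton');blobs(c,9,30,(430,720,-200,-60),10)
```

```text
t 22.0 grasp [458.2 289.1 185.9] yang 87.2 tilt 0.12 gap 37.5 F [1.1 0.2 0.4] ff 0.0
 shift/40 [ 1.005 -9.289  0.887] turn/45 0.0 deg 0.0
plate [  153   117   252   166 21700] [array([458.6, 286.6]), array([223.6, 162.5]), np.float64(87.2)]
15959 [ 4.31892939e-04 -1.62187395e-03  4.42601959e+01]
grip
px [274, 188, 11, 46, 488] rect [458.1 287.1] [ 9.  40.2] 87.2 z [70.  73.3 74.6] col [68. 65. 65.]
carton
px [303, 168, 14, 18, 147] rect [ 667.5 -110. ] [31.9 45.6] 69.5 z [12.5 18.7 23.9] col [184. 158. 131.]
px [294, 175, 4, 27, 66] rect [629.2 -65.9] [82.   9.8] 1.5 z [20.8 26.1 29.6] col [178. 138.  94.]
```

View pics/w12.png

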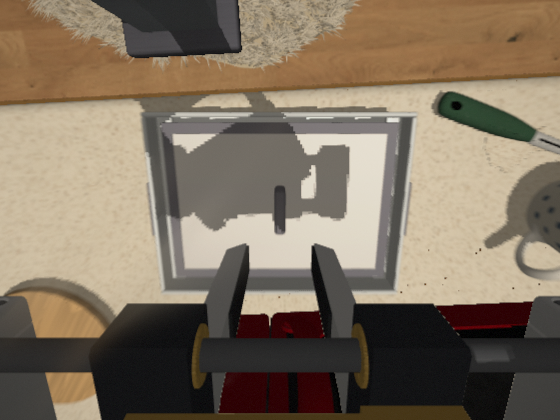

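Emit:
step_arm(increments=[[[0, 0, 0, 0.1, -0.5, 0, 0.2], [0, 0, 0, 0.1, -0.9, 0, 0.2], [0, 0, 0, 0.1, -0.9, 0, 0.2], [0, 0, 0, 0.1, -0.9, 0, 0.2], [0, 0, 0, 0.1, -0.9, 0, 0.2]]])

```text
clock: 22.6
eef_pos: [429.4, 124.9, 362.7]
eef_rot: [-3.141, -0.001, 3.093]
wrist_force: [0.4, 0.2, 0.6]
finger_gap: 37.5
finger_force: 0.0
```

Emit:
step_arm(increments=[[[0, 0, 0, 0, -0.9, 0, 0.2], [0, 0, 0, 0, -0.9, 0, 0.2], [0, 0, 0, 0, -0.9, 0, 0.2], [0, 0, 0, 0, -0.9, 0, 0.2], [0, 0, 0, 0, -0.9, 0, 0.2]]])

```text
clock: 23.1
eef_pos: [420.8, -55.0, 362.9]
eef_rot: [3.141, -0.001, 3.093]
wrist_force: [0.7, -0.3, 0.5]
finger_gap: 37.6
finger_force: 0.0
```

Emit:
step_arm(increments=[[[0, 0, 0, 0, -0.9, 0.2, 0.2], [0, 0, 0, 0, -0.9, 0.4, 0.2], [0, 0, 0, 0, -0.7, 0.5, 0.2], [0, 0, 0, 0, -0.5, 0.3, 0.2], [0, 0, 0, 0, -0.3, 0, 0.2]]])

```text
clock: 23.6
eef_pos: [414.2, -186.6, 305.5]
eef_rot: [3.14, -0.003, 3.092]
wrist_force: [-0.3, 0.6, 1.0]
finger_gap: 37.6
finger_force: 0.0
```

```bash
cat >> h.py <<'E'
def sweets(c,lo=18,hi=30,box=(370,445,-380,-170),mx=230):
    W=world(c);f=c['frame'].astype(int)
    m=(f.sum(-1)<mx)&(f[...,0]>f[...,2])&(W[...,2]>lo)&(W[...,2]<hi)&(W[...,0]>box[0])&(W[...,0]<box[1])&(W[...,1]>box[2])&(W[...,1]<box[3])
    k,L,st,_=cv2.connectedComponentsWithStats(m.astype(np.uint8))
    for i in range(1,k):
        if st[i,4]>60:
            p=W[L==i]; r=cv2.minAreaRect(p[:,:2].astype(np.float32)); print('sweet',st[i],np.round(r[0],1),np.round(r[1],1),round(r[2],1),'z',round(np.median(p[:,2]),1))
E
python3 - <<'E'
from h import *
go(406,-207.3,100,89)
c=snap('wrist','w13'); sweets(c); print('tray');blobs(c,9,15,(360,450,-390,-150),200)
print('car');blobs(c,12,30,(600,720,-180,-60),50)
E
```

```text
t 23.6 grasp [ 413.7 -186.3  125.5] yang 87.1 tilt 0.2 gap 37.6 F [-0.3  0.6  1. ] ff 0.0
 shift/40 [ 0.164 -0.536  0.637] turn/45 -0.041 deg -1.9
sweet [241 195  26  26 627] [ 405.5 -209.4] [21.6 22.2] 88.2 z 22.7
sweet [185 199  28  26 635] [ 406.2 -256.7] [22.3 22. ] 88.7 z 22.7
tray
px [66, 178, 215, 65, 7678] rect [ 407.6 -280.9] [ 48.7 184.8] 1.0 z [ 9.8 11.  12.2] col [154. 146. 135.]
car
```

View pics/w13.png

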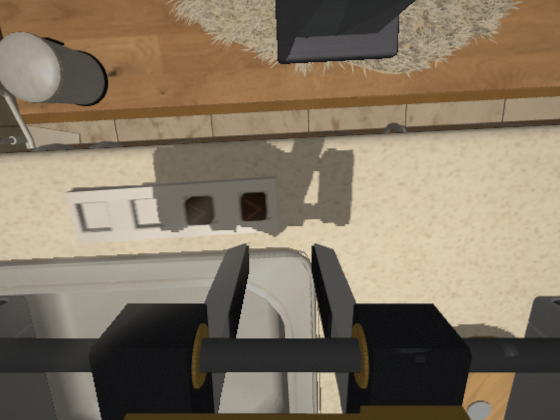

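Emit:
step_arm(increments=[[[0, 0, 0, 0.09, -0.27, 0, 0.2], [0, 0, 0, 0.09, -0.27, 0.3, 0.2], [0, 0, -0.05, 0, 0, 0.6, 0.2], [0, 0, 0, 0, 0, 0.6, 0.2], [0, 0, 0, 0, 0, 0.4, 0.2]]])

```text
clock: 24.15
eef_pos: [406.1, -206.5, 229.6]
eef_rot: [3.141, -0.001, 3.133]
wrist_force: [1.1, 0.6, 0.5]
finger_gap: 37.5
finger_force: 0.0
```

Run:
```python
from h import *
go(405.7,-208,32.5,89.5)
```

```text
t 24.15 grasp [ 405.9 -206.4   49.6] yang 89.5 tilt 0.05 gap 37.5 F [1.1 0.6 0.5] ff 0.0
 shift/40 [ 0.005 -0.04   0.429] turn/45 -0.0 deg -0.0
```

Emit:
step_arm(increments=[[[0, 0, 0, 0, -0.04, 0.15, 0.2], [0, 0, 0, 0, 0, 0.15, 0.2], [0, 0, 0, 0, 0, 0.09, 0.2], [0, 0, 0, 0, 0, 0.03, 0.2], [0, 0, 0, 0, 0, 0, 0.2]]], newtons=20)

```text
clock: 24.65
eef_pos: [406.6, -208.3, 214.8]
eef_rot: [-3.141, 0.0, 3.132]
wrist_force: [-0.2, -0.2, -0.5]
finger_gap: 37.3
finger_force: 0.0
```

Emit:
step_arm(increments=[[[0, 0, 0, 0, 0, 0, 1], [0, 0, 0, 0, 0, 0, 1], [0, 0, 0, 0, 0, 0, 1], [0, 0, 0, 0, 0, 0, 1], [0, 0, 0, 0, 0, 0, 1]]])

```text
clock: 25.15
eef_pos: [406.7, -208.3, 214.7]
eef_rot: [-3.141, 0.0, 3.132]
wrist_force: [-1.1, 0.7, 4.2]
finger_gap: 21.4
finger_force: 20.0
```

Emit:
step_arm(increments=[[[0, 0, 0, 0, 0, -0.1, 1], [0, 0, 0, 0, 0, -0.2, 1], [0, 0, 0, 0, 0, -0.5, 1], [0, 0, 0, 0, 0, -0.8, 1], [0, 0, 0, 0, 0, -0.8, 1]]])

```text
clock: 25.65
eef_pos: [406.4, -208.2, 311.9]
eef_rot: [3.141, -0.001, 3.132]
wrist_force: [-0.1, -0.2, -1.1]
finger_gap: 21.7
finger_force: 20.0
```

Run:
```python
from h import *
B=lambda x,y:(np.array([458,289])+np.array([[.9988,.0488],[-.0488,.9988]])@np.array([x,y]))
print(B(-40,-60),B(-40,60),B(0,-55),B(0,55))
go(*B(-40,60),120,87.2)
```

```text
[415.12  231.024] [420.976 350.88 ] [455.316 234.066] [460.684 343.934]
t 25.65 grasp [ 406.3 -208.1  131.9] yang 89.5 tilt 0.03 gap 21.7 F [-0.1 -0.2 -1.1] ff 20.0
 shift/40 [-0.236 13.978  0.301] turn/45 0.05 deg 2.3
```

Emit:
step_arm(increments=[[[0, 0, 0.05, 0, 0, 0, 1], [0, 0, 0, 0, 0.5, 0, 1], [0, 0, 0, 0, 0.9, 0, 1], [0, 0, 0, 0, 0.9, 0, 1], [0, 0, 0, 0, 0.9, 0, 1]]])

```text
clock: 26.15
eef_pos: [412.5, -79.2, 311.0]
eef_rot: [-3.141, 0.001, 3.092]
wrist_force: [0.2, -0.1, -0.8]
finger_gap: 21.8
finger_force: 20.0
```

Emit:
step_arm(increments=[[[0, 0, 0, 0, 0.9, 0, 1], [0, 0, 0, 0, 0.9, 0, 1], [0, 0, 0, 0, 0.9, 0, 1], [0, 0, 0, 0, 0.9, 0, 1], [0, 0, 0, 0, 0.9, 0, 1]]])

```text
clock: 26.65
eef_pos: [421.3, 100.9, 311.1]
eef_rot: [3.142, 0.001, 3.093]
wrist_force: [0.7, -1.2, -1.1]
finger_gap: 22.1
finger_force: 20.0
```

Emit:
step_arm(increments=[[[0, 0, 0, 0, 0.9, 0, 1], [0, 0, 0, 0.05, 0.9, 0, 1], [0, 0, 0, 0.05, 0.9, 0, 1], [0, 0, 0, 0.05, 0.9, 0, 1], [0, 0, 0, 0.04, 0.9, 0, 1]]])

```text
clock: 27.15
eef_pos: [422.4, 281.0, 311.0]
eef_rot: [3.141, 0.0, 3.093]
wrist_force: [1.3, -0.9, 0.1]
finger_gap: 21.7
finger_force: 20.0
```

Emit:
step_arm(increments=[[[0, 0, 0, 0, 0.7, 0, 1], [0, 0, 0, 0, 0.5, 0, 1], [0, 0, 0, 0, 0.3, 0, 1], [0, 0, 0, 0, 0.1, 0, 1], [0, 0, 0, 0, 0, 0, 1]]])

```text
clock: 27.65
eef_pos: [425.8, 343.2, 310.5]
eef_rot: [-3.141, -0.0, 3.093]
wrist_force: [0.7, -0.4, -0.8]
finger_gap: 22.1
finger_force: 20.0
```

Run:
```python
from h import *
go(425.7,345.6,76.5,87.2)
c=snap('wrist','w14'); print('grip');blobs(c,60,85,(420,500,240,330),30)
W=world(c);f=c['frame']
p=W[(W[...,2]>80)&(W[...,2]<125)&(f[...,0].astype(int)>1.3*f[...,2])&(f.sum(-1)<230)&(abs(W[...,0]-425)<25)&(abs(W[...,1]-346)<30)]
print(len(p),np.nanmin(p,0) if len(p) else '',np.nanmax(p,0) if len(p) else '')
```

```text
t 27.65 grasp [425.8 343.2 130.5] yang 87.2 tilt 0.01 gap 22.1 F [ 0.7 -0.4 -0.8] ff 20.0
 shift/40 [0.006 0.06  1.351] turn/45 0.0 deg 0.0
grip
px [202, 247, 19, 55, 814] rect [457.5 287.5] [10.4 39.4] 86.9 z [62.8 73.2 74.6] col [90. 86. 84.]
1510 [412.59100552 330.75121924 102.12549245] [434.93854089 353.55023525 123.59275865]
```

Emit:
step_arm(increments=[[[0, 0, 0, 0, 0.05, 0.3, 1], [0, 0, 0, 0, 0, 0.5, 1], [0, 0, 0, 0, 0, 0.35, 1], [0, 0, 0, 0, 0, 0.15, 1], [0, 0, 0, 0, 0, 0.04, 1]]])

```text
clock: 28.2
eef_pos: [426.0, 345.2, 256.1]
eef_rot: [-3.141, -0.001, 3.093]
wrist_force: [-0.1, 0.4, 0.2]
finger_gap: 21.5
finger_force: 20.0
```

Emit:
step_arm(increments=[[[0, 0, 0, 0, 0, 0.01, 1], [0, 0, 0, 0, 0, 0, 1], [0, 0, 0, 0, 0, 0, 0.2], [0, 0, 0, 0, 0, 0, 0.2], [0, 0, 0, 0, 0, 0, 0.2]]])

```text
clock: 28.7
eef_pos: [426.0, 345.5, 256.7]
eef_rot: [3.141, 0.0, 3.093]
wrist_force: [0.4, 0.1, -0.3]
finger_gap: 37.1
finger_force: 0.0
```

Emit:
step_arm(increments=[[[0, 0, 0, 0, 0, -0.2, 0.2], [0, 0, 0, 0, 0, -0.5, 0.2], [0, 0, 0, 0, 0, -0.8, 0.2], [0, 0, 0, 0, -0.4, -0.3, 0.2], [0, 0, 0, 0, -0.8, 0, 0.2]]])

```text
clock: 29.2
eef_pos: [423.6, 298.0, 331.0]
eef_rot: [3.139, 0.003, 3.095]
wrist_force: [0.3, -0.2, 0.2]
finger_gap: 37.3
finger_force: 0.0
```

Run:
```python
from h import *
go(406.2,-255.2,120,87.2)
c=snap('wrist','w15'); sweets(c,50,75,(380,540,180,400))
```

```text
t 29.2 grasp [424.3 298.4 151. ] yang 87.3 tilt 0.24 gap 37.3 F [ 0.3 -0.2  0.2] ff 0.0
 shift/40 [ -0.195 -13.848   0.742] turn/45 0.003 deg 0.1
sweet [322 202  25  29 644] [423.8 341.5] [17.5 20.8] 88.1 z 63.4
```

Emit:
step_arm(increments=[[[0, 0, 0, 0, -0.9, 0, 0.2], [0, 0, 0, 0, -0.9, 0, 0.2], [0, 0, 0, 0, -0.9, 0, 0.2], [0, 0, 0, 0, -0.9, 0, 0.2], [0, 0, 0, 0, -0.9, 0, 0.2]]])

```text
clock: 29.75
eef_pos: [414.5, 116.4, 329.1]
eef_rot: [3.141, 0.001, 3.093]
wrist_force: [0.9, -0.2, -0.1]
finger_gap: 37.7
finger_force: 0.0
```

Emit:
step_arm(increments=[[[0, 0, 0, -0.05, -0.9, 0, 0.2], [0, 0, 0, -0.05, -0.9, 0, 0.2], [0, 0, 0, -0.05, -0.9, 0, 0.2], [0, 0, 0, -0.05, -0.9, 0, 0.2], [0, 0, 0, 0, -0.9, 0, 0.2]]])

```text
clock: 30.25
eef_pos: [413.9, -63.9, 329.1]
eef_rot: [-3.141, 0.001, 3.093]
wrist_force: [0.8, 0.0, -0.2]
finger_gap: 37.7
finger_force: 0.0
```

Emit:
step_arm(increments=[[[0, 0, 0, 0, -0.9, 0.1, 0.2], [0, 0, 0, 0, -0.9, 0.2, 0.2], [0, 0, 0, 0, -0.9, 0.3, 0.2], [0, 0, 0, 0, -0.9, 0.2, 0.2], [0, 0, 0, 0, -0.7, 0, 0.2]]])

```text
clock: 30.75
eef_pos: [405.2, -236.0, 296.0]
eef_rot: [3.141, -0.001, 3.092]
wrist_force: [0.6, -0.0, 0.6]
finger_gap: 37.9
finger_force: 0.0
```

Emit:
step_arm(increments=[[[0, 0, 0, 0, -0.4, 0, 0.2], [0, 0, 0, 0, -0.15, 0, 0.2], [0, 0, -0.05, 0, 0, 0, 0.2], [0, 0, 0, 0, 0, 0, 0.2], [0, 0, 0, 0, 0, 0, 0.2]]])

```text
clock: 31.25
eef_pos: [404.8, -255.5, 296.7]
eef_rot: [-3.141, 0.0, 3.132]
wrist_force: [0.2, -0.0, 0.3]
finger_gap: 37.8
finger_force: 0.0
```

Run:
```python
from h import *
go(406.2,-255.2,33.5,89.5)
c=snap('wrist','w16'); sweets(c)
```

```text
t 31.25 grasp [ 404.9 -255.6  116.7] yang 89.5 tilt 0.02 gap 37.8 F [ 0.2 -0.   0.3] ff 0.0
 shift/40 [-0.032  0.01   2.08 ] turn/45 -0.001 deg -0.0
sweet [267 207  27  26 668] [ 406.1 -256.8] [21.9 21.3] 88.8 z 22.6
```

Emit:
step_arm(increments=[[[0, 0, 0, -0.03, 0.01, 0.4, 0.2], [0, 0, 0, 0, 0, 0.7, 0.2], [0, 0, 0, 0, 0, 0.5, 0.2], [0, 0, 0, 0, 0, 0.3, 0.2], [0, 0, 0, 0, 0, 0.15, 0.2]]])

```text
clock: 31.8
eef_pos: [405.9, -255.6, 213.8]
eef_rot: [3.141, -0.001, 3.132]
wrist_force: [-0.2, -0.3, -0.1]
finger_gap: 37.8
finger_force: 0.0
```

Emit:
step_arm(increments=[[[0, 0, 0, 0, 0, 0.02, 0.2], [0, 0, 0, 0, 0, 0, 0.2], [0, 0, 0, 0, 0, 0, 1], [0, 0, 0, 0, 0, 0, 1], [0, 0, 0, 0, 0, 0, 1]]])

```text
clock: 32.3
eef_pos: [405.9, -255.9, 214.2]
eef_rot: [-3.141, 0.001, 3.132]
wrist_force: [-1.6, 0.2, 4.3]
finger_gap: 21.4
finger_force: 20.0
```

Emit:
step_arm(increments=[[[0, 0, 0, 0, 0, 0, 1], [0, 0, 0, 0, 0, 0, 1], [0, 0, 0, 0, 0, -0.1, 1], [0, 0, 0, 0, 0, -0.2, 1], [0, 0, 0, 0, 0, -0.5, 1]]])

```text
clock: 32.8
eef_pos: [405.6, -255.7, 245.4]
eef_rot: [3.14, -0.002, 3.132]
wrist_force: [0.5, 0.4, 0.2]
finger_gap: 21.8
finger_force: 20.0
```

Emit:
step_arm(increments=[[[0, 0, 0, 0, 0, -0.8, 1], [0, 0, 0, 0, 0, -0.8, 1], [0, 0, 0.05, 0, 0, -0.2, 1], [0, 0, 0, 0, 0, 0, 1], [0, 0, 0, 0, 0, 0, 1]]])

```text
clock: 33.3
eef_pos: [405.7, -255.7, 317.4]
eef_rot: [3.141, -0.0, 3.094]
wrist_force: [-0.2, 0.0, -0.6]
finger_gap: 21.4
finger_force: 20.0
```

Run:
```python
from h import *
go(495.6,342.2,130,87.2)
```

```text
t 33.3 grasp [ 405.6 -255.7  137.4] yang 87.3 tilt 0.02 gap 21.4 F [-0.2  0.  -0.6] ff 20.0
 shift/40 [-1.534 15.037  0.187] turn/45 0.001 deg 0.1
```

Emit:
step_arm(increments=[[[0, 0, 0, 0, 0.5, 0, 1], [0, 0, 0, 0, 0.9, 0, 1], [0, 0, 0, 0, 0.9, 0, 1], [0, 0, 0, 0, 0.9, 0, 1], [0, 0, 0, 0, 0.9, 0, 1]]])

```text
clock: 33.8
eef_pos: [413.5, -90.7, 316.8]
eef_rot: [3.141, -0.002, 3.094]
wrist_force: [0.8, -0.9, -0.9]
finger_gap: 21.5
finger_force: 20.0
```

Emit:
step_arm(increments=[[[0, 0, 0, 0, 0.9, 0, 1], [0, 0, 0, 0, 0.9, 0, 1], [0, 0, 0, 0, 0.9, 0, 1], [0, 0, 0, 0, 0.9, 0, 1], [0, 0, 0, 0, 0.9, 0, 1]]])

```text
clock: 34.3
eef_pos: [422.2, 89.2, 316.8]
eef_rot: [-3.141, -0.002, 3.094]
wrist_force: [0.2, 0.4, -0.8]
finger_gap: 21.7
finger_force: 20.0
```

Emit:
step_arm(increments=[[[0, 0, 0, -0.2, 0.9, 0, 1], [0, 0, 0, -0.3, 0.9, 0, 1], [0, 0, 0, -0.3, 0.9, 0, 1], [0, 0, 0, -0.3, 0.9, 0, 1], [0, 0, 0, -0.3, 0.9, 0, 1]]])

```text
clock: 34.8
eef_pos: [487.5, 266.4, 316.4]
eef_rot: [-3.141, -0.002, 3.094]
wrist_force: [-0.4, -0.5, 0.2]
finger_gap: 21.5
finger_force: 20.0
```

Emit:
step_arm(increments=[[[0, 0, 0, -0.1, 0.8, 0, 1], [0, 0, 0, 0, 0.6, 0, 1], [0, 0, 0, 0, 0.4, 0, 1], [0, 0, 0, 0, 0.2, 0, 1], [0, 0, 0, 0, 0, 0, 1]]])

```text
clock: 35.3
eef_pos: [495.1, 344.7, 317.1]
eef_rot: [-3.141, -0.001, 3.094]
wrist_force: [0.9, -0.6, -0.1]
finger_gap: 21.9
finger_force: 20.0
```

Run:
```python
from h import *
go(495.6,342.2,76.5,87.2)
```

```text
t 35.3 grasp [495.  344.7 137.1] yang 87.3 tilt 0.05 gap 21.9 F [ 0.9 -0.6 -0.1] ff 20.0
 shift/40 [-0.02  -0.06   1.516] turn/45 0.001 deg 0.1
```

Emit:
step_arm(increments=[[[0, 0, 0, -0.02, -0.06, 0.4, 1], [0, 0, 0, 0, 0, 0.5, 1], [0, 0, 0, 0, 0, 0.4, 1], [0, 0, 0, 0, 0, 0.15, 1], [0, 0, 0, 0, 0, 0.06, 1]]])

```text
clock: 35.8
eef_pos: [496.0, 341.4, 257.0]
eef_rot: [-3.141, -0.001, 3.092]
wrist_force: [-0.0, -0.1, 0.0]
finger_gap: 21.7
finger_force: 20.0
```

Emit:
step_arm(increments=[[[0, 0, 0, 0, 0, 0, 1], [0, 0, 0, 0, 0, 0, 1], [0, 0, 0, 0, 0, 0, 0.2], [0, 0, 0, 0, 0, 0, 0.2], [0, 0, 0, 0, 0, 0, 0.2]]])

```text
clock: 36.3
eef_pos: [495.9, 342.1, 257.5]
eef_rot: [3.141, 0.0, 3.093]
wrist_force: [0.8, 0.1, -0.4]
finger_gap: 37.3
finger_force: 0.0
```

Emit:
step_arm(increments=[[[0, 0, 0, 0, 0, -0.2, 0.2], [0, 0, 0, 0, 0, -0.5, 0.2], [0, 0, 0, 0, 0, -0.8, 0.2], [0, 0, 0, 0.1, -0.4, -0.4, 0.2], [0, 0, 0, 0.2, -0.8, 0, 0.2]]])

```text
clock: 36.8
eef_pos: [481.6, 295.3, 336.3]
eef_rot: [3.139, 0.004, 3.095]
wrist_force: [0.9, -1.1, 0.7]
finger_gap: 37.8
finger_force: 0.0
```

Run:
```python
from h import *
go(440,-100,150,87.2)
c=snap('wrist','w17'); sweets(c,50,75,(380,540,180,400))
c=snap('top','t17');print('carton');blobs(c,9,30,(430,740,-200,-60),10)
c=snap('scene','s17');blobs(c,9,30,(430,740,-200,-60),10)
```

```text
t 36.8 grasp [482.4 295.7 156.3] yang 87.3 tilt 0.28 gap 37.8 F [ 0.9 -1.1  0.7] ff 0.0
 shift/40 [ 0.593 -9.932  0.128] turn/45 0.002 deg 0.1
sweet [324 130  24  29 575] [424.2 341.3] [16.8 20.7] 86.5 z 63.5
sweet [263 164   7  51 315] [456.  285.1] [ 4.9 36.2] 86.8 z 73.5
sweet [320 216  24  26 522] [494.7 337.9] [17.1 19.4] 86.5 z 63.2
carton
px [303, 168, 14, 18, 150] rect [ 667.9 -110.2] [32. 47.] 69.6 z [12.1 18.1 23.1] col [185. 159. 132.]
px [294, 177, 4, 14, 37] rect [643.4 -65.5] [41.5  9.8] 1.6 z [20.9 27.2 29.1] col [178. 137.  93.]
px [294, 190, 4, 12, 21] rect [605.3 -66.5] [34.4  9.7] 1.6 z [21.8 27.1 29.2] col [177. 137.  93.]
px [286, 212, 31, 13, 190] rect [624.5 -68.6] [16.8 83.5] 89.5 z [15.8 23.7 28.5] col [156. 129.  97.]
px [317, 220, 23, 10, 191] rect [ 665.6 -111. ] [35.1 47.5] 69.2 z [10.  17.2 18.9] col [177. 158. 134.]
```

Emit:
step_arm(increments=[[[0, 0, 0, 0, -0.9, 0, 0.2], [0, 0, 0, 0, -0.9, 0, 0.2], [0, 0, 0, 0, -0.9, 0, 0.2], [0, 0, 0, 0, -0.9, 0, 0.2], [0, 0, 0, 0, -0.9, 0, 0.2]]])

```text
clock: 37.45
eef_pos: [472.8, 114.1, 333.6]
eef_rot: [3.141, 0.0, 3.094]
wrist_force: [0.9, 0.1, -0.0]
finger_gap: 37.8
finger_force: 0.0
```

Emit:
step_arm(increments=[[[0, 0, 0, 0, -0.9, 0, 0.2], [0, 0, 0, -0.4, -0.9, 0, 0.2], [0, 0, 0, -0.6, -0.8, 0, 0.2], [0, 0, 0, -0.7, -0.7, 0, 0.2], [0, 0, 0, -0.7, -0.7, 0, 0.2]]])

```text
clock: 37.95
eef_pos: [562.1, -50.7, 333.7]
eef_rot: [3.142, 0.001, 3.093]
wrist_force: [-0.4, 0.8, 0.3]
finger_gap: 37.6
finger_force: 0.0
```

Emit:
step_arm(increments=[[[0, 0, 0, -0.7, -0.6, 0, 0.1], [0, 0, 0, -0.7, -0.5, 0, 0.1], [0, 0, 0, -0.6, -0.3, 0, 0.1], [0, 0, 0, -0.3, -0.1, 0, 0.1], [0, 0, 0, 0, 0, 0, 0.1]]])

```text
clock: 38.45
eef_pos: [650.9, -114.2, 332.6]
eef_rot: [3.141, -0.0, 3.093]
wrist_force: [-0.6, 0.0, 0.1]
finger_gap: 42.4
finger_force: 0.0
```

Run:
```python
from h import *
c=snap('wrist','w18'); print('carton');blobs(c,13,25,(610,740,-190,-70),80)
W=world(c); print('sink rim');blobs(c,2.5,9,(600,720,-220,-120),80)
go(667.7,-110.2,130,69.6)
```

```text
carton
px [322, 161, 6, 46, 84] rect [631.  -73.7] [41.4  3.3] 1.2 z [17.7 22.8 24.9] col [79. 66. 49.]
px [262, 197, 45, 52, 1515] rect [ 668.4 -112.4] [32.1 46.4] 69.9 z [15.6 17.  18.1] col [143. 124. 100.]
sink rim
px [200, 153, 41, 113, 2518] rect [ 657.5 -173.6] [114.9  31.2] 0.1 z [2.6 3.5 5.1] col [162. 158. 149.]
t 38.5 grasp [ 650.1 -113.6  152.7] yang 87.2 tilt 0.04 gap 42.6 F [-0.6  0.  -0. ] ff 0.0
 shift/40 [-0.436  0.106  0.566] turn/45 0.392 deg 17.6
```

View pics/w18.png

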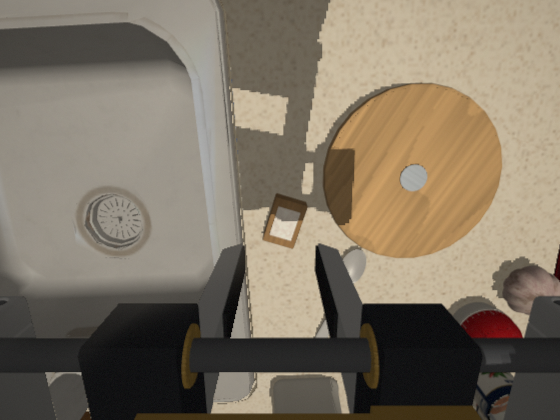

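Emit:
step_arm(increments=[[[0, 0, 0, -0.22, 0.05, 0, -0.05], [0, 0, 0, -0.22, 0.04, 0.2, -0.05], [0, 0, 0.13, 0, 0, 0.4, -0.05], [0, 0, 0.13, 0, 0, 0.4, -0.05], [0, 0, 0.13, 0, 0, 0, -0.05]]])

```text
clock: 39.0
eef_pos: [667.2, -110.5, 290.2]
eef_rot: [-3.141, -0.004, 2.783]
wrist_force: [0.5, -0.1, -0.5]
finger_gap: 49.5
finger_force: 0.0
```

Run:
```python
from h import *
go(668,-110.8,23.5,69.8)
c=snap('wrist','w19'); print('carton');blobs(c,13,25,(630,740,-190,-80),80)
```

```text
t 39.0 grasp [ 666.5 -110.3  110.2] yang 69.5 tilt 0.24 gap 49.5 F [ 0.5 -0.1 -0.5] ff 0.0
 shift/40 [-0.049  0.003  2.167] turn/45 -0.008 deg -0.3
carton
px [260, 194, 40, 55, 2050] rect [ 668.4 -112.3] [32.  46.5] 70.2 z [15.7 17.  18.2] col [104.  89.  71.]
```

Emit:
step_arm(increments=[[[0, 0, -0.01, -0.04, 0, 0.4, -0.05], [0, 0, 0, 0, 0, 0.7, -0.05], [0, 0, 0, 0, 0, 0.6, -0.05], [0, 0, 0, 0, 0, 0.3, -0.05], [0, 0, 0, 0, 0, 0.14, -0.05]]])

```text
clock: 39.55
eef_pos: [668.9, -111.6, 206.1]
eef_rot: [-3.141, -0.002, 2.796]
wrist_force: [0.4, -0.1, -0.2]
finger_gap: 48.9
finger_force: 0.0
```

Emit:
step_arm(increments=[[[0, 0, 0, 0, 0, 0, -0.05], [0, 0, 0, 0, 0, 0, 1], [0, 0, 0, 0, 0, 0, 1], [0, 0, 0, 0, 0, 0, 1], [0, 0, 0, 0, 0, 0, 1]]])

```text
clock: 40.05
eef_pos: [669.3, -111.8, 208.6]
eef_rot: [3.141, 0.002, 2.795]
wrist_force: [-0.7, 0.5, 5.2]
finger_gap: 31.7
finger_force: 20.0
```

Emit:
step_arm(increments=[[[0, 0, 0, 0, 0, 0, 1], [0, 0, 0, 0, 0, 0, 1], [0, 0, 0, 0, 0, -0.1, 1], [0, 0, 0, 0, 0, -0.3, 1], [0, 0, 0, 0, 0, -0.6, 1]]])

```text
clock: 40.55
eef_pos: [668.8, -111.7, 247.0]
eef_rot: [-3.141, -0.003, 2.794]
wrist_force: [-0.7, 0.3, -0.4]
finger_gap: 31.5
finger_force: 20.0
```

Emit:
step_arm(increments=[[[0, 0, 0, 0, 0, -0.8, 1], [0, 0, 0, 0, 0, -0.8, 1], [0, 0, -0.13, 0, 0, -0.2, 1], [0, 0, -0.13, 0, 0, 0, 1], [0, 0, -0.13, 0, 0, 0, 1]]])

```text
clock: 41.05
eef_pos: [669.0, -111.8, 321.0]
eef_rot: [-3.141, 0.001, 3.105]
wrist_force: [-0.2, -1.0, 0.2]
finger_gap: 31.6
finger_force: 20.0
```

Run:
```python
from h import *
go(455.3,234.1,130,87.2)
```

```text
t 41.05 grasp [ 669.2 -111.8  141. ] yang 87.9 tilt 0.07 gap 31.6 F [-0.2 -1.   0.2] ff 20.0
 shift/40 [5.66  8.446 0.268] turn/45 0.016 deg 0.7
```

Emit:
step_arm(increments=[[[0, 0, 0.016, 0.4, 0, 0, 1], [0, 0, 0, 0.7, 0, 0, 1], [0, 0, 0, 0.8, 0.2, 0, 1], [0, 0, 0, 0.8, 0.4, 0, 1], [0, 0, 0, 0.8, 0.5, 0, 1]]])

```text
clock: 41.55
eef_pos: [530.2, -60.4, 320.3]
eef_rot: [-3.141, 0.001, 3.087]
wrist_force: [0.3, 0.4, -0.2]
finger_gap: 32.0
finger_force: 20.0
```

Emit:
step_arm(increments=[[[0, 0, 0, 0.8, 0.5, 0, 1], [0, 0, 0, 0.7, 0.6, 0, 1], [0, 0, 0, 0.5, 0.8, 0, 1], [0, 0, 0, 0.2, 0.9, 0, 1], [0, 0, 0, 0, 0.9, 0, 1]]])

```text
clock: 42.05
eef_pos: [450.6, 93.1, 320.8]
eef_rot: [3.141, 0.001, 3.088]
wrist_force: [0.3, 0.1, 0.4]
finger_gap: 31.8
finger_force: 20.0
```

Emit:
step_arm(increments=[[[0, 0, 0, 0, 0.9, 0, 1], [0, 0, 0, 0, 0.9, 0, 1], [0, 0, 0, 0, 0.7, 0, 1], [0, 0, 0, 0, 0.6, 0, 1], [0, 0, 0, 0, 0.4, 0, 1]]])

```text
clock: 42.55
eef_pos: [459.0, 233.2, 320.3]
eef_rot: [3.141, 0.001, 3.089]
wrist_force: [-0.3, 0.0, 0.0]
finger_gap: 31.6
finger_force: 20.0
```

Run:
```python
from h import *
go(455.3,234.1,75,87.2)
c=snap('scene','s20'); crop('s20',120,60,280,220,4,'s20c')
c=snap('wrist','w20'); W=world(c); 
for u,v in [(280,270),(280,290),(280,250)]: print(W[v,u],c['frame'][v,u])
```

```text
t 42.55 grasp [459.1 233.2 140.3] yang 87.0 tilt 0.05 gap 31.6 F [-0.3  0.   0. ] ff 20.0
 shift/40 [0.097 0.016 1.634] turn/45 -0.004 deg -0.2
[464.11988938 232.98830009 128.0843182 ] [127 119 109]
[477.1506966  232.2999621  128.29103178] [82 62 38]
[451.23330684 233.66935137 128.62687529] [127 120 109]
```

View pics/s20c.png

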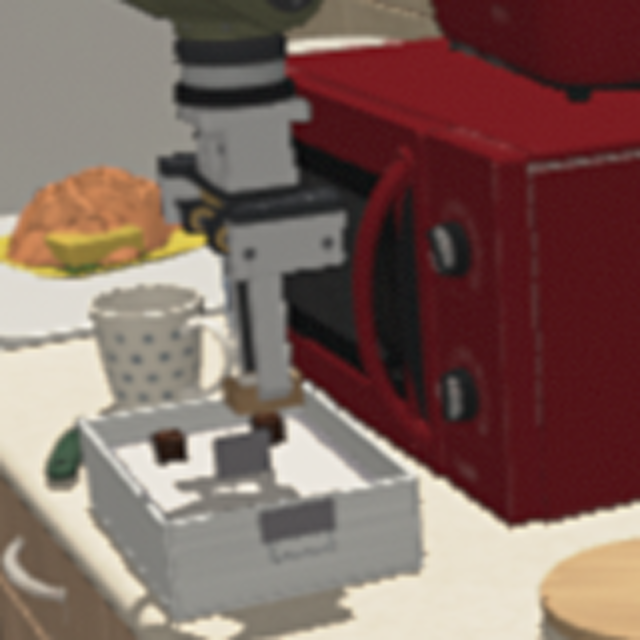

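Emit:
step_arm(increments=[[[0, 0, 0, 0.1, 0.02, 0.4, 1], [0, 0, 0, 0, 0, 0.5, 1], [0, 0, 0, 0, 0, 0.45, 1], [0, 0, 0, 0, 0, 0.2, 1], [0, 0, 0, 0, 0, 0.07, 1]]])

```text
clock: 43.15
eef_pos: [455.3, 232.1, 254.5]
eef_rot: [-3.141, -0.001, 3.088]
wrist_force: [-0.6, -0.3, -0.9]
finger_gap: 31.9
finger_force: 20.0
```

Emit:
step_arm(increments=[[[0, 0, 0, 0, 0, 0.02, 1], [0, 0, 0, 0, 0, 0, 1], [0, 0, 0, 0, 0, 0, 0.0], [0, 0, 0, 0, 0, 0, 0.0], [0, 0, 0, 0, 0, 0, 0.0]]])

```text
clock: 43.65
eef_pos: [455.2, 232.8, 254.3]
eef_rot: [3.141, 0.0, 3.088]
wrist_force: [-0.3, -0.7, 0.3]
finger_gap: 46.5
finger_force: 0.0
```

Emit:
step_arm(increments=[[[0, 0, 0, 0, 0, -0.2, 0], [0, 0, 0, 0, 0, -0.5, 0], [0, 0, 0, 0, 0, -0.8, 0], [0, 0, 0, 0, 0, -0.8, 0], [0, 0, 0, 0, 0, -0.8, 0]]])

```text
clock: 44.15
eef_pos: [454.9, 232.7, 380.0]
eef_rot: [3.141, 0.0, 3.088]
wrist_force: [-0.6, 0.1, 0.1]
finger_gap: 47.3
finger_force: 0.0
```

Emit:
step_arm(increments=[[[0, 0, 0, 0, -0.5, 0, 0], [0, 0, 0, 0, -0.8, 0, 0], [0, 0, 0, 0, -0.8, 0, 0], [0, 0, 0, 0, -0.5, 0, 0], [0, 0, 0, 0, 0, 0, 0]]])

```text
clock: 44.65
eef_pos: [449.5, 127.3, 378.8]
eef_rot: [3.142, 0.001, 3.086]
wrist_force: [0.0, 1.1, -0.4]
finger_gap: 46.9
finger_force: 0.0
```

Run:
```python
from h import *
go(455.3,234.1,75,87.2)
for n in ('top','wrist','scene'):
    c=snap(n,n[0]+'21'); print(n); blobs(c,55,72,(395,520,195,385),20)
a=cv2.imread('pics/t21.png')[195:280,125:235]; b=cv2.imread('pics/s21.png')[130:230,120:270]
k=lambda i:cv2.resize(i,(390,290),interpolation=cv2.INTER_CUBIC)
w=cv2.imread('pics/t21.png')[130:280,200:400]; v=cv2.imread('pics/w21.png')
cv2.imwrite('pics/f.png',np.vstack([np.hstack([k(a),k(b)]),np.hstack([k(w),k(v)])]))
```

```text
t 44.65 grasp [449.6 127.3 198.8] yang 86.8 tilt 0.04 gap 46.9 F [ 0.   1.1 -0.4] ff 0.0
 shift/40 [0.009 2.673 3.095] turn/45 -0.009 deg -0.4
top
px [158, 223, 9, 8, 59] rect [496.7 342.1] [21.4 24.8] 1.6 z [56.9 63.8 68.6] col [87. 66. 55.]
px [156, 247, 8, 7, 54] rect [425.1 345.2] [18.4 22.5] 1.6 z [59.7 64.4 67.9] col [79. 56. 44.]
wrist
px [496, 154, 31, 25, 668] rect [424.7 343.1] [23.1 21.5] 88.3 z [56.6 62.9 64.6] col [43. 23. 13.]
px [369, 179, 40, 48, 1667] rect [453.9 230.9] [32.5 45.7] 86.5 z [59.  61.7 62.9] col [167. 144. 116.]
px [438, 183, 23, 45, 427] rect [457.1 283.3] [ 8.3 39.7] 76.6 z [55.9 64.4 71.5] col [45. 43. 43.]
px [483, 227, 29, 23, 570] rect [496.  339.6] [22.3 21.7] 88.3 z [56.6 62.9 64.4] col [42. 22. 12.]
scene
px [182, 163, 10, 5, 39] rect [493.8 341. ] [22.5 23.1] 77.8 z [56.4 62.5 65.8] col [77. 62. 55.]
px [157, 167, 10, 6, 45] rect [422.1 343.8] [21.4 25. ] 3.5 z [56.8 62.1 65.5] col [72. 56. 48.]
px [173, 169, 15, 8, 85] rect [454.9 284.6] [12.1 39.2] 81.2 z [55.8 63.4 70.9] col [92. 89. 90.]
px [176, 176, 21, 9, 127] rect [451.3 232.2] [46.9 36.1] 1.0 z [55.7 61.5 63.7] col [172. 153. 130.]
```

View pics/f.png

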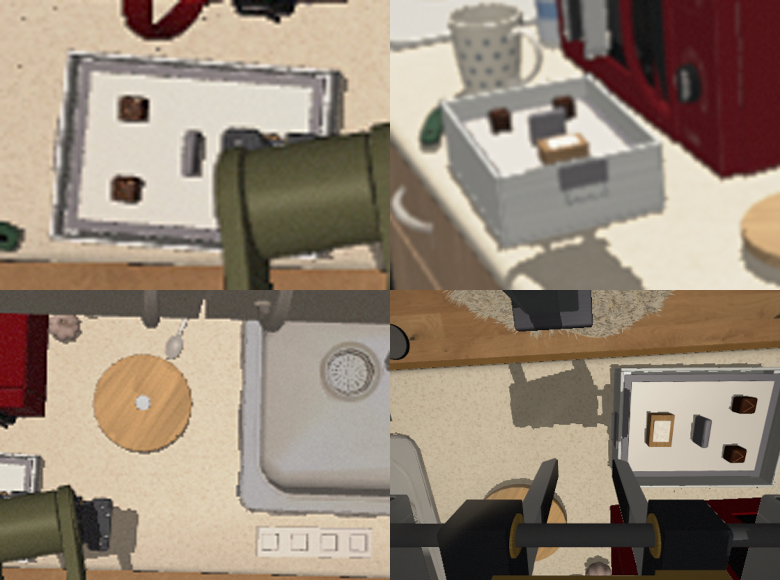

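```bash
python3 -c "
from cell import workorder
print(workorder.sign_off())"
```

```text
the job is handed in; nothing more can be done
None
```

I packed the lunch box and handed the job in at about 45 s of robot time: both tubs are on the floor, the divider lies level on the ledges, and the one carton I found and both chocolates lie side by side on it. The garlic and teaspoon were left alone; `sign_off` returned no verdict.

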